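# Put the screwdrivers and tape away in the tool chest

## Robot

A 6-joint arm with a two-finger parallel gripper is mounted at the origin on the work surface. World frame = base frame: x ahead of the robot, y to its left, z up, the work surface at z = 0. Lengths are in m, angles in rad, forces in N, time in s.
With the tool pointing down it reaches from about 0.3 to 0.875 m from the base axis. Payload 6.4 kg.
Tool frame: the origin (TCP) lies on the centre line of the jaws, within the pads' length; the fingertips stand 8 mm ahead of it and the grasp point (between the pads) lies 11 mm behind it (ctrl.tip_extent is the distance from the TCP to the fingertips, in m); z points along the fingers, y is the line along which they close (so a half turn about z gives the same grasp; the last joint's range is limited). The gripper opens to 88 mm and grips with 3 to 60 N. Pads are 18 mm wide; open, the fingers measure 123 mm over their backs; the gripper's body (75 mm by 187 mm) begins 45 mm behind the grasp point.
Start: joints at [1.01, 0.181, 1.607, -0, 1.354, -0.206], TCP at [0.2, 0.539, 0.247] pointing down, gripper open.
Joint ranges: [-2.99, 2.99], [-0.89, 2.07], [0.3, 2.58], [-1.14, 4.28], [0, 2.63], [-3.12, 3.12]. Speed limits (rad/s): [2.57, 2.57, 3.01, 3.14, 3.14, 3.14].

## Interface

Orientations are given as a rotation vector (axis times angle).
In Python, from cell import ctrl gives the robot as it stands.
- The arm moves only by the tool servo_tool, never from a script. Its argument "motion" is a list of rows, each an object of numbers: "tx", "ty", "tz": the shift along the tool's x, y, z as a fraction of full scale; "roll": the turn about the tool's z as a fraction of full scale; "fingers": the gripper command: -1 is fully open, 1 is shut, values between are in proportion. A call has 1 to 12 rows; each row is the pose to reach, as a shift and turn from the pose commanded when the call began, along the tool's axes at that moment, turning the shorter way round; what a row does not reach only later rows make up. Full scale, the value 1, is 250 mm for a shift and 180 degrees for a turn. A row lasts 1/12 s, in which the tool goes at most 41.7 mm and 7.16 degrees, less where a joint would pass 70% of its speed; a pose out of reach is approached as far as the arm can. A call with a number of a shift or a turn outside -1 to 1 is refused whole. A call with a gripper value outside its range is refused whole. The fingers move at their own pace and stop on an object; the grip force is fixed at half the most. Time passes only in rows, so rows that repeat a pose let the fingers close. It gives the time, the measured TCP pose, the force, the opening and the grip force at its end, in the units of the state.
- ctrl.get_obs(): the state, without advancing time (a new reading comes with each control period).
- ctrl.get_image(name): name is "scene" or "top"; returns a dict with "img" (480x640x3 uint8, red, green, blue), "range_z" (480x640 float32, m along the optical axis (not along the pixel's ray), 0 where there is no reading), "fx", "fy", "cx", "cy" (pixels), "position" and "attitude" of the camera in the world. Camera axes: x right, y up, looking along -z (the intrinsics and any distortion apply to the point x, -y, -z); pixel columns grow to the right and rows downward; lengths in m; the calibration is good to about 2 mm. A picture is of the moment at which its call begins.
- ctrl.hand_in(): hands the job in; it is judged then, once.
The state is a dict: "clock": time; "qpos": joint angles; "joint_vel": joint speeds; "effort": joint torques, N m; "tcp_pos": TCP position; "tool_rot": TCP orientation; "force": force on the tool from outside, world axes, zero at the start; "wrist_torque": the same for the moment, N m; "width": finger opening in m; "finger_force": force on a finger pad.
Only numpy, scipy, OpenCV 4.12 (cv2) and the standard library are available. Lean on these libraries where they do the work, as an engineer would, in place of code of your own. Each camera call takes 0.05 s, during which the arm holds its last target. There are 200 camera calls.

## Task

Clear the harness bench for the night: open the top drawer of the red tool chest, put every screwdriver into its wide bay and every tape roll into its narrow bay, then shut the drawer fully. Draw the screwdrivers straight up out of the light plastic stand, so that it is not tipped, lifted or dragged from its place, and lift the rolls up off their pegs; one more screwdriver lies on the bench in front of the tape rack. Leave the stand, standing upright, and everything else on the bench where it is.

Things in the scene. Friction and masses are not known exactly. Their poses are not given: they have to be found in the camera images.
- drawer (a joint): Slide of the top drawer, m: 0 shut, grows as it is pulled out towards the robot, stops at 0.20 (bays fully out from under the chest's top). Starts at 0 to 0.03. About 1 N moves it; it stays where left. The red steel chest is fixed to the bench, 300 mm wide, 235 deep, 190 high, its front towards the robot; its lower drawer is locked.
- drawer_handle (a point): Middle of the top drawer's handle: a level bar 11 mm thick, 120 mm long along point y, 35 mm in front of the drawer front (bar axis to face), 155 mm above the bench, 35 mm below the chest's top. Site x points into the chest, z up. Moves with the drawer.
- driver_bay (a point): Middle of the front edge of the floor of the drawer's wide bay, for screwdrivers: 200 mm deep (point x, into the chest), 153 mm wide (y, +-76.5), z up; floor 104 mm above the bench. Above the floor: side and back walls 62 mm, drawer front 82 mm, divider to the roll bay 30 mm; contents must stay below 72 mm for the drawer to shut. Moves with the drawer.
- roll_bay (a point): Middle of the front edge of the floor of the drawer's narrow bay, for tape rolls: 200 mm deep (point x, into the chest), 105 mm wide (y, +-52.5), on the +y side of the divider; floor height, walls and axes as driver_bay. Two rolls lie flat in it, one behind the other. A roll left standing on edge is too tall for the drawer to shut. Moves with the drawer.
- stand: Light loose plastic block, 170 mm long (own x), 40 mm wide (y), 72 mm high, about 110 g: tips easily across its width. Origin at the centre of its underside, z up. Three upright blade holes 10 mm wide, 62 mm deep, at x = -52, 0, +52 mm. On either side of the chest.
- driver1: Short screwdriver, 142 mm, 90 g: black 8-sided handle 82 mm long, 26 mm across flats; round steel blade 60 mm long, 8 mm thick. Origin on its axis at mid-length: butt end 71 mm to one side, handle shoulder 11 mm and tip 71 mm to the other. Own z: tip to handle. Starts upright in the stand, shoulder on its top (origin 83 mm, butt 154 mm above the bench). 2 or 3 of these 3 are present; absent: None.
- driver2: Short screwdriver, 142 mm, 90 g: black 8-sided handle 82 mm long, 26 mm across flats; round steel blade 60 mm long, 8 mm thick. Origin on its axis at mid-length: butt end 71 mm to one side, handle shoulder 11 mm and tip 71 mm to the other. Own z: tip to handle. Starts upright in the stand, shoulder on its top (origin 83 mm, butt 154 mm above the bench). 2 or 3 of these 3 are present; absent: None.
- driver3: Short screwdriver, 142 mm, 90 g: black 8-sided handle 82 mm long, 26 mm across flats; round steel blade 60 mm long, 8 mm thick. Origin on its axis at mid-length: butt end 71 mm to one side, handle shoulder 11 mm and tip 71 mm to the other. Own z: tip to handle. Starts upright in the stand, shoulder on its top (origin 83 mm, butt 154 mm above the bench). 2 or 3 of these 3 are present; absent: None.
- driver_bench: Short screwdriver, 142 mm, 90 g: black 8-sided handle 82 mm long, 26 mm across flats; round steel blade 60 mm long, 8 mm thick. Origin on its axis at mid-length: butt end 71 mm to one side, handle shoulder 11 mm and tip 71 mm to the other. Own x: handle to tip. Starts lying on the bench in front of the tape rack.
- rack: Fixed open tape rack: two red uprights 215 mm high, 220 mm apart over all, joined by white cross slats whose front (own -x) faces the robot; z up. Origin on the bench 50 mm in front of that face. Two 8 mm steel pegs at y = +52 and -52 mm: axis level at 190 mm height from the face to x = -30 mm, then up to a tip at x = -36 mm, top 209 mm high: a roll must rise 16 to 28 mm to come forward over it. On either side of the chest.
- roll1: Roll of black tape on a card core: outside diameter 80 mm, 24 mm wide, bore 38 mm, 120 g. Origin at its centre; own x is the roll's axis. Starts hanging by its bore on a peg of the rack, axis level and square to its front, centre about 175 mm above the bench. 1 or 2 of these 2 are present; absent: None.
- roll2: Roll of black tape on a card core: outside diameter 80 mm, 24 mm wide, bore 38 mm, 120 g. Origin at its centre; own x is the roll's axis. Starts hanging by its bore on a peg of the rack, axis level and square to its front, centre about 175 mm above the bench. 1 or 2 of these 2 are present; absent: None.
- dish: Bystander: steel parts dish 110 mm wide, 32 mm high; origin under its centre.
- meter: Bystander: black multimeter lying flat, 150 x 75 x 34 mm; origin under its centre.
- can: Bystander: white spray can, 58 mm wide, 150 mm high; origin under its centre.

How it is judged:
By the outcome, as a careful person would: the job done as asked, in the order asked, and still so for the second after the job is handed in, with the robot touching nothing.
Of driver1, driver2, driver3 only 2 to 3 are there at a start; the rules pass over those that are not, and their reading is None.
Of roll1, roll2 only 1 to 2 are there at a start; the rules pass over those that are not, and their reading is None.
At some moment in a run one of driver_bench may be knocked a few centimetres aside while the robot is not near it.
Once in a run the grip may slacken for a moment while it holds something.
It also fails if it takes over 210 s, if anything falls off the work surface, if the arm or the gripper's body presses on something with over 40 N, if the wrist force passes 120 N, or if a joint passes its speed limit or range.

## Working session

There is one attempt and no reset: what is moved stays moved. The work goes in short steps, Python scripts to look and compute and a tool call to move; the robot and the scene stay as the last step left them, time stands still between calls to the robot, and variables do not carry over. Pictures are saved under pics/ and viewed, at most 15 in all, crops included, and the job is handed in when it is done.

Besides the shell and the picture viewer there is one more tool, called after "Emit:" as a command line: name --argument value ..., lists and objects as JSON in quotes. servo_tool: Moves the arm, as the interface text tells. Its arguments: {"type":"object","properties":{"motion":{"type":"array","items":{"type":"object","properties":{"tx":{"type":"number","minimum":-1,"maximum":1},"ty":{"type":"number","minimum":-1,"maximum":1},"tz":{"type":"number","minimum":-1,"maximum":1},"roll":{"type":"number","minimum":-1,"maximum":1},"fingers":{"type":"number"}}}}},"required":["motion"]}

```bash
ls; mkdir -p pics; cat > h.py <<'E'
import numpy as np, cv2
from cell import ctrl
from scipy.spatial.transform import Rotation as R
def cloud(name):
    d=ctrl.get_image(name); z=d["range_z"]; v,u=np.mgrid[:480,:640]
    P=np.stack([(u-d["cx"])/d["fx"]*z,-(v-d["cy"])/d["fy"]*z,-z],-1)
    a=np.array(d["attitude"]); M=R.from_rotvec(a).as_matrix() if a.size==3 else a.reshape(3,3)
    W=P@M.T+np.array(d["position"]); W[z==0]=np.nan
    return d,W
def save(d,n): cv2.imwrite("pics/"+n,cv2.cvtColor(d["img"],cv2.COLOR_RGB2BGR))
E
python3 - <<'E'
from h import *
for n in("scene","top"):
    d,W=cloud(n); save(d,n+"0.png"); np.save(n+"0.npy",W); np.save(n+"0i.npy",d["img"])
    print(n,d["position"],d["attitude"],d["fx"],[k for k in d],(d["range_z"]==0).mean())
o=ctrl.get_obs(); print(o)
E
```

```text
pics
scene [ 1.05905015 -0.62124648  0.86734529] [0.79443686 0.2751339  0.61471744] 538.9141111058618 ['img', 'range_z', 'fx', 'fy', 'cx', 'cy', 'position', 'attitude'] 0.005413411458333333
top [0.42184488 0.01442593 1.20375624] [ 0.08025204 -0.11064349 -1.55059257] 463.25051787384416 ['img', 'range_z', 'fx', 'fy', 'cx', 'cy', 'position', 'attitude'] 0.004147135416666667
{'clock': 0.1, 'qpos': array([ 1.00969341e+00,  1.81464306e-01,  1.60789091e+00, -2.10424701e-05,
        1.35380880e+00, -2.06296831e-01]), 'joint_vel': array([-0.00013155, -0.00292996, -0.00286229,  0.00073444,  0.00182815,
        0.00063198]), 'effort': array([ 2.21638502e-04, -4.34826958e+01, -3.42694759e+01,  7.03406241e-02,
        3.41279386e-02, -3.99314263e-05]), 'tcp_pos': array([0.19949347, 0.53878537, 0.24590987]), 'tool_rot': array([-5.54301711e-01, -3.09172649e+00,  2.30046833e-03]), 'force': array([-0.10405705, -1.17223658, -0.31609215]), 'wrist_torque': array([0.04173071, 0.0267394 , 0.05255636]), 'finger_force': 0.0, 'width': 0.08816354352445038}
```

View pics/scene0.png

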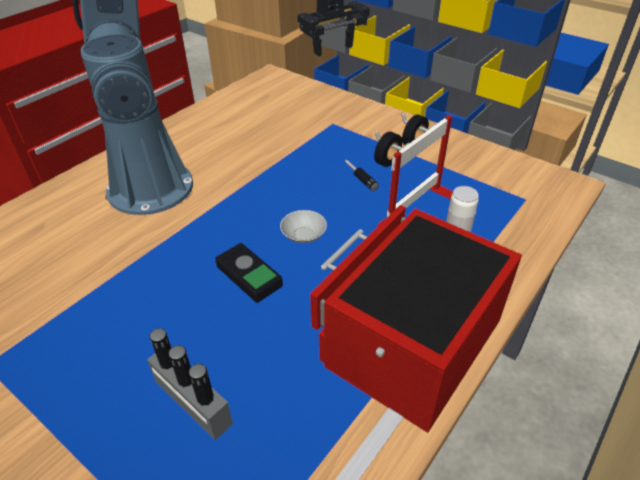

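View pics/top0.png

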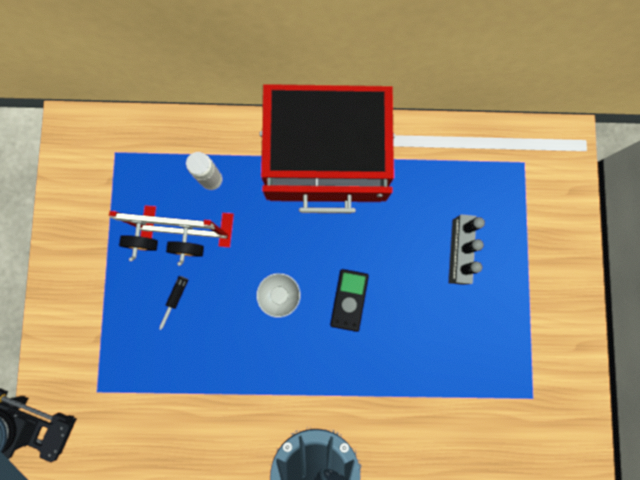

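The scene has three drivers in the stand (top view, around 470,245), two rolls on the rack (138,243 and 185,249), and the bench driver at (173,303). The chest is at (328,140) with its handle at (328,210).

```bash
python3 - <<'E'
from h import *
W=np.load("top0.npy"); I=np.load("top0i.npy"); S=np.load("scene0.npy")
def box(b,m=None,W=W):
    u0,u1,v0,v1=b; p=W[v0:v1,u0:u1].reshape(-1,3); return p[~np.isnan(p[:,0])]
def desc(n,p):
    print(n,len(p),"med",np.median(p,0).round(4),"min",np.percentile(p,2,axis=0).round(3),"max",np.percentile(p,98,axis=0).round(3))
p=box((290,365,195,216)); desc("handle",p[(p[:,2]>.14)&(p[:,2]<.17)])
q=p[(p[:,2]>.14)&(p[:,2]<.17)]; q=q[q[:,0]<np.median(q[:,0])+.012]
print("handle fit",np.polyfit(q[:,1],q[:,0],1), cv2.minAreaRect(q[:,:2].astype(np.float32)))
p=box((255,400,80,180)); p=p[p[:,2]>.18]; desc("top",p); print(cv2.minAreaRect(p[:,:2].astype(np.float32)))
p=box((255,400,170,205)); p=p[(p[:,2]>.175)]; 
p=box((440,495,200,295)); 
s=p[(p[:,2]>.062)&(p[:,2]<.08)]; print("stand",cv2.minAreaRect(s[:,:2].astype(np.float32)))
s=p[p[:,2]>.145]; s=s.astype(np.float32)
_,l,c=cv2.kmeans(s,3,None,(3,50,1e-4),5,0)
for k in range(3): print("butt",[ np.round(x,4) for x in (cv2.minAreaRect(s[l[:,0]==k][:,:2]))], c[k])
for b in((115,162,232,262),(162,206,236,266)):
    p=box(b); desc("rolls",p[(p[:,2]>.2)]); 
    p=p[(p[:,2]>.19)]; desc("roll .19",p)
m=(W[:,:,2]>.006)&(W[:,:,2]<.05); m[:, :155]=0;m[:,192:]=0;m[:270]=0;m[335:]=0
p=W[m]; print("bench",len(p),cv2.minAreaRect(p[:,:2].astype(np.float32)),p[:,2].max())
d=p[p[:,2]>.02]; desc("handle part",d); print(cv2.minAreaRect(d[:,:2].astype(np.float32)))
for n,b in(("dish",(250,305,268,322)),("meter",(325,375,262,335)),("can",(180,225,148,192))):
    p=box(b); desc(n,p[p[:,2]>.012])
# rack, scene view
p=S.reshape(-1,3); p=p[(p[:,2]>.19)&(p[:,2]<.23)&(p[:,0]>.35)&(p[:,0]<.7)&(p[:,1]>.2)]; desc("rack top+",p)
p=box((105,235,205,245)); p=p[(p[:,2]>.205)]; print("rack",cv2.minAreaRect(p[:,:2].astype(np.float32)))
E
```

```text
handle 472 med [ 0.6374 -0.0179  0.1578] min [ 0.629 -0.089  0.141] max [0.67  0.056 0.163]
handle fit [-0.00279232  0.63417775] ((0.638215959072113, -0.01240018755197525), (0.1265893429517746, 0.020315080881118774), 89.74125671386719)
top 12269 med [ 0.8066 -0.0098  0.1913] min [ 0.703 -0.154  0.187] max [0.915 0.133 0.195]
((0.8104915618896484, -0.010526791214942932), (0.22208043932914734, 0.3002963662147522), 0.6315264105796814)
stand ((0.5607755780220032, -0.3606588840484619), (0.041472066193819046, 0.17043156921863556), 85.77669525146484)Traceback (most recent call last):
  File "<stdin>", line 16, in <module>
cv2.error: OpenCV(4.12.0) /io/opencv/modules/imgproc/src/convhull.cpp:143: error: (-215:Assertion failed) total >= 0 && (depth == CV_32F || depth == CV_32S) in function 'convexHull'
```

```bash
cat > m.py <<'E'
from h import *
W=np.load("top0.npy"); S=np.load("scene0.npy")
def box(b,W=W):
    u0,u1,v0,v1=b; p=W[v0:v1,u0:u1].reshape(-1,3); return p[~np.isnan(p[:,0])]
def rect(n,p):
    r=cv2.minAreaRect(np.ascontiguousarray(p[:,:2],np.float32)); print(n,len(p),np.round(r[0],4),np.round(r[1],3),round(r[2],1))
def desc(n,p):
    print(n,len(p),"med",np.median(p,0).round(4),"min",np.percentile(p,2,axis=0).round(3),"max",np.percentile(p,98,axis=0).round(3))
p=box((440,495,200,295)); s=p[p[:,2]>.149].astype(np.float32)
_,l,c=cv2.kmeans(s,3,None,(3,50,1e-4),5,0)
for k in range(3): rect("butt",s[l[:,0]==k]); print(c[k])
for b in((115,162,232,262),(162,206,236,266)):
    p=box(b); desc("roll .2",p[(p[:,2]>.205)]); rect("roll",p[p[:,2]>.2])
m=(W[:,:,2]>.006)&(W[:,:,2]<.05); m[:, :155]=0;m[:,192:]=0;m[:270]=0;m[335:]=0
p=W[m]; rect("bench",p); d=p[p[:,2]>.018]; rect("bhandle",d); print(np.median(d,0))
for n,b in(("dish",(250,305,268,322)),("meter",(325,375,262,335)),("can",(180,225,148,192))):
    p=box(b); desc(n,p[p[:,2]>.012])
p=box((105,235,205,232)); rect("rack",p[p[:,2]>.205])
p=S.reshape(-1,3); p=p[(p[:,0]>.35)&(p[:,0]<.68)&(p[:,1]>.2)&(p[:,2]>.10)&(p[:,2]<.23)]; desc("s",p)
p=p[p[:,0]<.53]; 
for lo,hi in((.25,.345),(.345,.42),(.42,.5)):
    q=p[(p[:,1]>lo)&(p[:,1]<hi)]
    if len(q): desc("sroll",q)
E
python3 m.py
```

```text
butt 105 [ 0.5087 -0.3562] [0.024 0.026] 44.4
[ 0.50824624 -0.35594088  0.15299322]
butt 103 [ 0.6128 -0.3652] [0.024 0.027] 1.4
[ 0.6124407  -0.36481297  0.15297216]
butt 108 [ 0.5602 -0.361 ] [0.027 0.026] 57.6
[ 0.56053114 -0.3602375   0.15292817]
roll .2 278 med [0.5454 0.403  0.2115] min [0.508 0.38  0.205] max [0.558 0.43  0.217]
roll 341 [0.5445 0.4078] [0.057 0.06 ] 46.1
roll .2 280 med [0.5342 0.3011 0.2118] min [0.499 0.277 0.205] max [0.547 0.327 0.217]
roll 337 [0.5215 0.302 ] [0.064 0.051] 85.7
bench 471 [0.4163 0.3653] [0.161 0.079] 3.1
bhandle 335 [0.4187 0.3708] [0.027 0.134] 68.7
[0.44148381 0.36122489 0.02427951]
dish 851 med [0.4393 0.1055 0.0216] min [0.389 0.053 0.012] max [0.489 0.154 0.034]
meter 1778 med [ 0.429  -0.0752  0.0342] min [ 0.359 -0.116  0.028] max [ 0.501 -0.036  0.042]
can 865 med [0.7295 0.2817 0.1409] min [0.711 0.262 0.02 ] max [0.763 0.313 0.153]
rack 564 [0.5934 0.3496] [0.22  0.019] 85.9
s 5409 med [0.5583 1.0518 0.192 ] min [0.367 0.238 0.11 ] max [0.652 1.554 0.228]
sroll 133 med [0.5251 0.2734 0.1967] min [0.499 0.261 0.154] max [0.53  0.307 0.214]
sroll 35 med [0.5122 0.4034 0.1984] min [0.505 0.4   0.188] max [0.521 0.408 0.208]
```

```bash
cat >> h.py <<'E'
def plan(*tg):
    """targets (x,y,z,yaw_deg of closing axis); prints tx ty tz roll, all from the present pose"""
    o=ctrl.get_obs(); M=R.from_rotvec(o["tool_rot"]).as_matrix(); p=o["tcp_pos"]
    yaw=np.degrees(np.arctan2(M[1,1],M[0,1]))
    for x,y,z,a in tg:
        s=M.T@(np.array([x,y,z])-p)/.25; dr=-((a-yaw)+0)
        dr=(dr+180)%360-180
        print((x,y,z,a),"t",s.round(3),"roll",round(dr/180,3),"q1",round(float(np.arctan2(y,x)),2))
    print("now",p.round(4),"yaw",round(yaw,1),"w",round(o["width"],4),"F",np.round(o["force"],1),"ff",round(float(o["finger_force"]),1),"t",o["clock"])
E
python3 -c "
from h import *
plan((.42,.25,.30,0),(.634,-.012,.30,0))"
```

```text
(0.42, 0.25, 0.3, 0) t [-1.228 -0.777 -0.216] roll 0.387 q1 0.54
(0.634, -0.012, 0.3, 0) t [-2.395 -1.462 -0.215] roll 0.387 q1 -0.02
now [0.1995 0.5388 0.2459] yaw 69.7 w 0.0882 F [-0.1 -1.2 -0.3] ff 0.0 t 0.1
```

Emit:
servo_tool --motion '[{"tx": -0.1,"ty": -0.06,"tz": -0.2,"fingers": 0.45},{"tx": -0.25,"ty": -0.15,"tz": -0.216,"fingers": 0.45},{"tx": -0.4,"ty": -0.245,"tz": -0.216,"fingers": 0.45},{"tx": -0.55,"ty": -0.336,"tz": -0.216,"fingers": 0.45},{"tx": -0.7,"ty": -0.427,"tz": -0.216,"fingers": 0.45},{"tx": -0.8,"ty": -0.487,"tz": -0.216,"fingers": 0.45},{"tx": -0.8,"ty": -0.487,"tz": -0.216,"fingers": 0.45}]'

```text
$.motion[0]: bad value
```

Emit:
servo_tool --motion '[{"tx": -0.13,"ty": -0.08,"fingers": 0.45},{"tx": -0.26,"ty": -0.16,"fingers": 0.45},{"tx": -0.4,"ty": -0.245,"fingers": 0.45},{"tx": -0.55,"ty": -0.336,"fingers": 0.45},{"tx": -0.7,"ty": -0.427,"fingers": 0.45},{"tx": -0.8,"ty": -0.487,"fingers": 0.45}]'

```text
$.motion[0]: bad value
```

Emit:
servo_tool --motion '[{"tx": -0.13,"ty": -0.08,"roll": 0.04,"fingers": 0.45},{"tx": -0.26,"ty": -0.16,"roll": 0.08,"fingers": 0.45},{"tx": -0.4,"ty": -0.245,"roll": 0.12,"fingers": 0.45},{"tx": -0.55,"ty": -0.336,"roll": 0.16,"fingers": 0.45},{"tx": -0.7,"ty": -0.427,"roll": 0.2,"fingers": 0.45},{"tx": -0.795,"ty": -0.488,"roll": 0.24,"fingers": 0.45},{"tx": -0.795,"ty": -0.488,"roll": 0.28,"fingers": 0.45},{"tx": -0.795,"ty": -0.488,"roll": 0.32,"fingers": 0.45},{"tx": -0.795,"ty": -0.488,"roll": 0.36,"fingers": 0.45},{"tx": -0.795,"ty": -0.488,"roll": 0.387,"fingers": 0.45},{"tx": -0.795,"ty": -0.488,"roll": 0.387,"fingers": 0.45},{"tx": -0.795,"ty": -0.488,"roll": 0.387,"fingers": 0.45}]'

```text
$.motion[0]: bad value
```

```bash
python3 -c "
from h import *
plan((.634,-.012,.20,0),(.634,-.012,.157,0))"
```

```text
(0.634, -0.012, 0.2, 0) t [-2.395 -1.462  0.185] roll 0.387 q1 -0.02
(0.634, -0.012, 0.157, 0) t [-2.395 -1.462  0.357] roll 0.387 q1 -0.02
now [0.1995 0.5388 0.2459] yaw 69.7 w 0.0882 F [-0.1 -1.2 -0.3] ff 0.0 t 0.1
```

Emit:
servo_tool --motion '[{"tx": -0.1,"ty": -0.06,"tz": -0.15,"roll": 0,"fingers": 0.45},{"tx": -0.25,"ty": -0.15,"tz": -0.216,"roll": 0,"fingers": 0.45},{"tx": -0.4,"ty": -0.245,"tz": -0.216,"roll": 0,"fingers": 0.45},{"tx": -0.55,"ty": -0.336,"tz": -0.216,"roll": 0,"fingers": 0.45},{"tx": -0.7,"ty": -0.427,"tz": -0.216,"roll": 0,"fingers": 0.45},{"tx": -0.8,"ty": -0.487,"tz": -0.216,"roll": 0,"fingers": 0.45},{"tx": -0.8,"ty": -0.487,"tz": -0.216,"roll": 0,"fingers": 0.45}]'

```text
clock: 0.68
tcp_pos: [0.3484, 0.3511, 0.3005]
tool_rot: [0.563, 3.089, -0.003]
force: [0.5, 0.1, 0.1]
width: 0.0436
finger_force: 0.0
```

Emit:
servo_tool --motion '[{"tx": -0.15,"ty": -0.09,"tz": 0,"roll": 0,"fingers": 0.45},{"tx": -0.8,"ty": -0.487,"tz": 0,"roll": 0,"fingers": 0.45},{"tx": -0.8,"ty": -0.487,"tz": 0,"roll": 0,"fingers": 0.45},{"tx": -0.8,"ty": -0.487,"tz": 0,"roll": 0,"fingers": 0.45},{"tx": -0.8,"ty": -0.487,"tz": 0,"roll": 0,"fingers": 0.45},{"tx": -0.8,"ty": -0.487,"tz": 0,"roll": 0,"fingers": 0.45}]'

```text
clock: 1.18
tcp_pos: [0.4918, 0.1693, 0.3004]
tool_rot: [0.557, 3.092, -0.001]
force: [0.2, 0.1, 0.4]
width: 0.0239
finger_force: 0.0
```

Emit:
servo_tool --motion '[{"tx": -0.15,"ty": -0.09,"tz": 0,"roll": 0.03,"fingers": 0.45},{"tx": -0.795,"ty": -0.488,"tz": 0,"roll": 0.387,"fingers": 0.45},{"tx": -0.795,"ty": -0.488,"tz": 0,"roll": 0.387,"fingers": 0.45},{"tx": -0.795,"ty": -0.488,"tz": 0,"roll": 0.387,"fingers": 0.45},{"tx": -0.795,"ty": -0.488,"tz": 0,"roll": 0.387,"fingers": 0.45},{"tx": -0.795,"ty": -0.488,"tz": 0,"roll": 0.387,"fingers": 0.45},{"tx": -0.795,"ty": -0.488,"tz": 0,"roll": 0.387,"fingers": 0.45},{"tx": -0.795,"ty": -0.488,"tz": 0,"roll": 0.387,"fingers": 0.45},{"tx": -0.795,"ty": -0.488,"tz": 0,"roll": 0.387,"fingers": 0.45},{"tx": -0.795,"ty": -0.488,"tz": 0,"roll": 0.387,"fingers": 0.45},{"tx": -0.795,"ty": -0.488,"tz": 0,"roll": 0.387,"fingers": 0.45},{"tx": -0.795,"ty": -0.488,"tz": 0,"roll": 0.387,"fingers": 0.45}]'

```text
clock: 2.18
tcp_pos: [0.6341, -0.011, 0.3002]
tool_rot: [-2.216, -2.225, 0.001]
force: [-0.2, 0.7, -0.1]
width: 0.0242
finger_force: 0.0
```

```bash
python3 -c "
from h import *
plan((.634,-.012,.20,0),(.634,-.012,.157,0))"
```

```text
(0.634, -0.012, 0.2, 0) t [-0.004 -0.     0.401] roll 0.001 q1 -0.02
(0.634, -0.012, 0.157, 0) t [-0.004  0.     0.573] roll 0.001 q1 -0.02
now [ 0.6341 -0.011   0.3002] yaw 0.2 w 0.0242 F [-0.2  0.7 -0.1] ff 0.0 t 2.1833
```

Emit:
servo_tool --motion '[{"tx": 0,"ty": 0,"tz": 0.1,"roll": 0,"fingers": 0.45},{"tx": 0,"ty": 0,"tz": 0.22,"roll": 0,"fingers": 0.45},{"tx": 0,"ty": 0,"tz": 0.34,"roll": 0,"fingers": 0.45},{"tx": 0,"ty": 0,"tz": 0.42,"roll": 0,"fingers": 0.45},{"tx": 0,"ty": 0,"tz": 0.5,"roll": 0,"fingers": 0.45},{"tx": 0,"ty": 0,"tz": 0.57,"roll": 0,"fingers": 0.45},{"tx": 0,"ty": 0,"tz": 0.57,"roll": 0,"fingers": 0.45},{"tx": 0,"ty": 0,"tz": 0.57,"roll": 0,"fingers": 1},{"tx": 0,"ty": 0,"tz": 0.57,"roll": 0,"fingers": 1},{"tx": 0,"ty": 0,"tz": 0.57,"roll": 0,"fingers": 1},{"tx": 0,"ty": 0,"tz": 0.57,"roll": 0,"fingers": 1}]'

```text
clock: 3.1
tcp_pos: [0.635, -0.0115, 0.1597]
tool_rot: [2.219, 2.221, 0.002]
force: [0.2, 1.1, -0.1]
width: 0.0101
finger_force: 30.0
```

Emit:
servo_tool --motion '[{"tx": 0,"ty": -0.03,"tz": 0,"roll": 0,"fingers": 1},{"tx": 0,"ty": -0.1,"tz": 0,"roll": 0,"fingers": 1},{"tx": 0,"ty": -0.19,"tz": 0,"roll": 0,"fingers": 1},{"tx": 0,"ty": -0.28,"tz": 0,"roll": 0,"fingers": 1},{"tx": 0,"ty": -0.37,"tz": 0,"roll": 0,"fingers": 1},{"tx": 0,"ty": -0.46,"tz": 0,"roll": 0,"fingers": 1},{"tx": 0,"ty": -0.54,"tz": 0,"roll": 0,"fingers": 1},{"tx": 0,"ty": -0.6,"tz": 0,"roll": 0,"fingers": 1},{"tx": 0,"ty": -0.64,"tz": 0,"roll": 0,"fingers": 1},{"tx": 0,"ty": -0.66,"tz": 0,"roll": 0,"fingers": 1},{"tx": 0,"ty": -0.68,"tz": 0,"roll": 0,"fingers": 1},{"tx": 0,"ty": -0.68,"tz": 0,"roll": 0,"fingers": 1}]'

```text
clock: 4.1
tcp_pos: [0.4639, -0.0136, 0.1596]
tool_rot: [2.218, 2.219, -0.003]
force: [-0.9, -7.9, 0.3]
width: 0.01
finger_force: 30.0
```

Emit:
servo_tool --motion '[{"tx": 0,"ty": -0.01,"tz": 0,"roll": 0,"fingers": 1},{"tx": 0,"ty": -0.02,"tz": 0,"roll": 0,"fingers": 1},{"tx": 0,"ty": -0.02,"tz": 0,"roll": 0,"fingers": 1}]'

```text
clock: 4.35
tcp_pos: [0.4595, -0.0136, 0.1596]
tool_rot: [2.217, 2.219, -0.002]
force: [-1.2, -8.4, 2.3]
width: 0.01
finger_force: 30.0
```

Emit:
servo_tool --motion '[{"tx": 0,"ty": -0.01,"tz": 0,"roll": 0,"fingers": 1},{"tx": 0,"ty": -0.02,"tz": 0,"roll": 0,"fingers": 1},{"tx": 0,"ty": -0.02,"tz": 0,"roll": 0,"fingers": 1}]'

```text
clock: 4.6
tcp_pos: [0.4546, -0.0137, 0.1596]
tool_rot: [2.217, 2.218, -0.002]
force: [-1.0, -8.2, 1.6]
width: 0.0098
finger_force: 30.0
```

Emit:
servo_tool --motion '[{"tx": 0,"ty": -0.01,"tz": 0,"roll": 0,"fingers": 1},{"tx": 0,"ty": -0.02,"tz": 0,"roll": 0,"fingers": 1},{"tx": 0,"ty": -0.02,"tz": 0,"roll": 0,"fingers": 1}]'

```text
clock: 4.85
tcp_pos: [0.4514, -0.0137, 0.1596]
tool_rot: [2.215, 2.216, 0.003]
force: [8.3, -8.1, -7.2]
width: 0.0101
finger_force: 30.0
```

Emit:
servo_tool --motion '[{"tx": 0,"ty": -0.01,"tz": 0,"roll": 0,"fingers": 1},{"tx": 0,"ty": -0.02,"tz": 0,"roll": 0,"fingers": 1},{"tx": 0,"ty": -0.02,"tz": 0,"roll": 0,"fingers": 1}]'

```text
clock: 5.1
tcp_pos: [0.4512, -0.0138, 0.1599]
tool_rot: [2.211, 2.208, 0.017]
force: [32.8, -5.6, -28.3]
width: 0.0098
finger_force: 30.0
```

```bash
python3 - <<'E'
from h import *
d,W=cloud("top"); save(d,"top1.png"); np.save("top1.npy",W)
W=W.reshape(-1,3)
p=W[(W[:,2]>.187)&(W[:,2]<.2)&(W[:,1]>-.17)&(W[:,1]<.15)&(W[:,0]>.6)]; print(p.min(0))
p=W[(W[:,2]>.096)&(W[:,2]<.112)&(W[:,1]>-.17)&(W[:,1]<.15)&(W[:,0]>.45)&(W[:,0]<.72)]; print(len(p),np.percentile(p,[1,50,99],axis=0).round(4))
E
```

```text
[ 0.69842988 -0.16060206  0.18700256]
8075 [[ 0.5099 -0.1427  0.0989]
 [ 0.6165 -0.0169  0.1038]
 [ 0.7068  0.1169  0.1093]]
```

Emit:
servo_tool --motion '[{"tx": 0,"ty": 0.02,"tz": 0,"roll": 0,"fingers": 1},{"tx": 0,"ty": 0.02,"tz": 0,"roll": 0,"fingers": 0.45},{"tx": 0,"ty": 0.02,"tz": 0,"roll": 0,"fingers": 0.45},{"tx": 0,"ty": 0.02,"tz": 0,"roll": 0,"fingers": 0.45},{"tx": 0,"ty": 0.02,"tz": -0.03,"roll": 0,"fingers": 0.45},{"tx": 0,"ty": 0.02,"tz": -0.12,"roll": 0,"fingers": 0.45},{"tx": 0,"ty": 0.02,"tz": -0.25,"roll": 0,"fingers": 0.45},{"tx": 0,"ty": 0.02,"tz": -0.4,"roll": 0,"fingers": 0.2},{"tx": 0,"ty": 0.02,"tz": -0.55,"roll": 0,"fingers": 0.2},{"tx": 0,"ty": 0.02,"tz": -0.64,"roll": 0,"fingers": 0.2},{"tx": 0,"ty": 0.02,"tz": -0.64,"roll": 0,"fingers": 0.2}]'

```text
clock: 6.07
tcp_pos: [0.4513, -0.012, 0.3248]
tool_rot: [2.214, 2.216, 0.008]
force: [0.3, -0.2, 0.6]
width: 0.0354
finger_force: 0.0
```

View pics/top1.png

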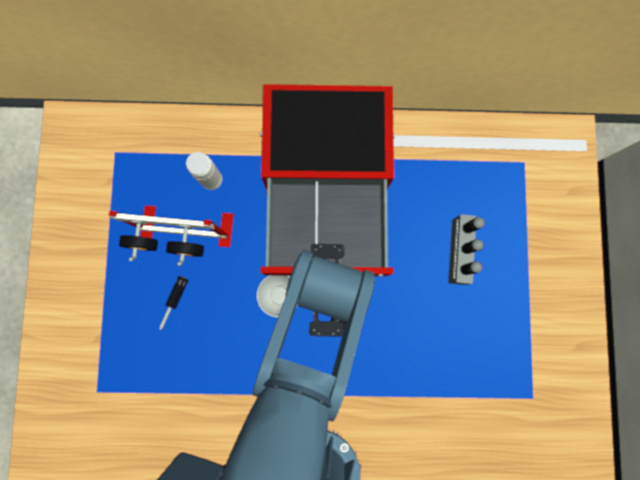

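Emit:
servo_tool --motion '[{"tx": -0.1,"ty": 0.03,"tz": 0,"roll": 0,"fingers": 0.2},{"tx": -0.7,"ty": 0.12,"tz": 0,"roll": 0,"fingers": 0.2},{"tx": -0.7,"ty": 0.12,"tz": 0,"roll": 0,"fingers": 0.2},{"tx": -0.7,"ty": 0.12,"tz": 0,"roll": 0,"fingers": 0.2},{"tx": -0.7,"ty": 0.12,"tz": 0,"roll": 0,"fingers": 0.2},{"tx": -0.7,"ty": 0.12,"tz": 0,"roll": 0,"fingers": 0.2}]'

```text
clock: 6.57
tcp_pos: [0.4788, -0.1908, 0.3173]
tool_rot: [-2.226, -2.216, 0.002]
force: [-0.6, -1.0, -1.2]
width: 0.0354
finger_force: 0.0
```

Emit:
servo_tool --motion '[{"tx": -0.15,"ty": 0.03,"tz": 0.1,"roll": 0,"fingers": 0.2},{"tx": -0.68,"ty": 0.12,"tz": 0.3,"roll": 0.028,"fingers": 0.2},{"tx": -0.68,"ty": 0.12,"tz": 0.3,"roll": 0.028,"fingers": 0.2},{"tx": -0.68,"ty": 0.12,"tz": 0.3,"roll": 0.028,"fingers": 0.2},{"tx": -0.68,"ty": 0.12,"tz": 0.3,"roll": 0.028,"fingers": 0.2},{"tx": -0.68,"ty": 0.12,"tz": 0.3,"roll": 0.028,"fingers": 0.2},{"tx": -0.68,"ty": 0.12,"tz": 0.3,"roll": 0.028,"fingers": 0.2},{"tx": -0.68,"ty": 0.12,"tz": 0.3,"roll": 0.028,"fingers": 0.2}]'

```text
clock: 7.23
tcp_pos: [0.5093, -0.3551, 0.2432]
tool_rot: [-2.315, -2.122, -0.001]
force: [-1.3, -0.1, -0.1]
width: 0.0356
finger_force: 0.0
```

```bash
python3 - <<'E'
from h import *
plan((.5092,-.3562,.17,-5),(.5092,-.3562,.128,-5))
d,W=cloud("scene"); save(d,"sc2.png")
cv2.imwrite("pics/sc2c.png",cv2.resize(cv2.imread("pics/sc2.png")[220:440,80:300],None,fx=2.7,fy=2.7))
E
```

```text
(0.5092, -0.3562, 0.17, -5) t [-0.005  0.     0.293] roll 0.0 q1 -0.61
(0.5092, -0.3562, 0.128, -5) t [-0.005  0.     0.461] roll 0.0 q1 -0.61
now [ 0.5093 -0.3551  0.2432] yaw -5.0 w 0.0356 F [-1.3 -0.1 -0.1] ff 0.0 t 7.2333
```

View pics/sc2c.png

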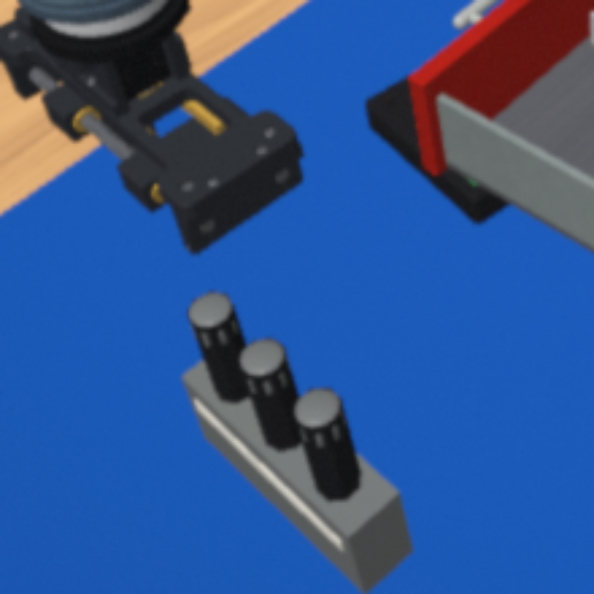

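The gripper is aligned above the near driver, with the butts in the crop at (212,310), (263,357) and (318,408). I'll descend now.

Emit:
servo_tool --motion '[{"tx": -0.005,"ty": 0,"tz": 0.1,"roll": 0,"fingers": 0.2},{"tx": -0.005,"ty": 0,"tz": 0.2,"roll": 0,"fingers": 0.2},{"tx": -0.005,"ty": 0,"tz": 0.27,"roll": 0,"fingers": 0.2},{"tx": -0.005,"ty": 0,"tz": 0.33,"roll": 0,"fingers": 0.2},{"tx": -0.005,"ty": 0,"tz": 0.39,"roll": 0,"fingers": 0.2},{"tx": -0.005,"ty": 0,"tz": 0.43,"roll": 0,"fingers": 0.2},{"tx": -0.005,"ty": 0,"tz": 0.46,"roll": 0,"fingers": 0.2},{"tx": -0.005,"ty": 0,"tz": 0.46,"roll": 0,"fingers": 0.2}]'

```text
clock: 7.95
tcp_pos: [0.5089, -0.3565, 0.1273]
tool_rot: [-2.314, -2.122, -0.0]
force: [-0.0, -0.1, -0.6]
width: 0.0351
finger_force: 0.0
```

Emit:
servo_tool --motion '[{"tx": 0,"ty": 0,"tz": 0,"roll": 0,"fingers": 0.3},{"tx": 0,"ty": 0,"tz": 0,"roll": 0,"fingers": 0.36},{"tx": 0,"ty": 0,"tz": 0,"roll": 0,"fingers": 0.42},{"tx": 0,"ty": 0,"tz": 0,"roll": 0,"fingers": 0.5},{"tx": 0,"ty": 0,"tz": 0,"roll": 0,"fingers": 1},{"tx": 0,"ty": 0,"tz": 0,"roll": 0,"fingers": 1}]'

```text
clock: 8.45
tcp_pos: [0.5098, -0.3583, 0.1295]
tool_rot: [2.315, 2.12, 0.0]
force: [1.3, 0.7, 6.3]
width: 0.0268
finger_force: 30.0
```

```bash
python3 - <<'E'
from h import *
plan((.5092,-.3562,.128,-5))
d,W=cloud("top")
p=W[200:300,435:500].reshape(-1,3); p=np.ascontiguousarray(p[(p[:,2]>.062)&(p[:,2]<.08)][:,:2],np.float32); print(cv2.minAreaRect(p))
E
```

```text
(0.5092, -0.3562, 0.128, -5) t [ 0.008 -0.003  0.006] roll -0.0 q1 -0.61
now [ 0.5098 -0.3583  0.1295] yaw -5.0 w 0.0268 F [1.3 0.7 6.3] ff 30.0 t 8.45
((0.5624164342880249, -0.3566768765449524), (0.039636727422475815, 0.17017577588558197), 82.77970886230469)
```

Emit:
servo_tool --motion '[{"tx": 0,"ty": 0,"tz": -0.02,"roll": 0,"fingers": 1},{"tx": 0,"ty": 0,"tz": -0.05,"roll": 0,"fingers": 1},{"tx": 0,"ty": 0,"tz": -0.09,"roll": 0,"fingers": 1},{"tx": 0,"ty": 0,"tz": -0.14,"roll": 0,"fingers": 1},{"tx": 0,"ty": 0,"tz": -0.2,"roll": 0,"fingers": 1},{"tx": 0,"ty": 0,"tz": -0.26,"roll": 0,"fingers": 1},{"tx": 0,"ty": 0,"tz": -0.34,"roll": 0,"fingers": 1},{"tx": 0,"ty": 0,"tz": -0.46,"roll": 0,"fingers": 1},{"tx": 0,"ty": 0,"tz": -0.6,"roll": 0,"fingers": 1},{"tx": 0,"ty": 0,"tz": -0.74,"roll": 0,"fingers": 1},{"tx": 0,"ty": 0,"tz": -0.86,"roll": 0,"fingers": 1},{"tx": 0,"ty": 0,"tz": -0.86,"roll": 0,"fingers": 1}]'

```text
clock: 9.5
tcp_pos: [0.5108, -0.3595, 0.3529]
tool_rot: [2.307, 2.113, 0.0]
force: [0.9, -1.8, 0.3]
width: 0.0265
finger_force: 30.0
```

```bash
python3 - <<'E'
from h import *
plan((.54,-.11,.35,0),(.54,-.11,.232,0))
W0=np.load("top0.npy")
def st(W):
    p=W[200:300,435:500].reshape(-1,3); p=p[(p[:,2]>.062)&(p[:,2]<.08)]; q=np.ascontiguousarray(p[:,:2],np.float32); print(len(q),[np.round(x,4) for x in cv2.minAreaRect(q)],np.median(p[:,2]))
st(W0); d,W=cloud("top"); st(W); d,W=cloud("scene"); save(d,"sc3.png")
np.save("sc3.npy",W)
E
```

```text
(0.54, -0.11, 0.35, 0) t [1.005 0.029 0.003] roll -0.028 q1 -0.2
(0.54, -0.11, 0.232, 0) t [1.009 0.024 0.475] roll -0.028 q1 -0.2
now [ 0.5108 -0.3595  0.3529] yaw -5.0 w 0.0265 F [ 0.9 -1.8  0.3] ff 30.0 t 9.5
769 [array([ 0.5608, -0.3607]), array([0.0415, 0.1704]), np.float64(85.7767)] 0.07148436389919866
897 [array([ 0.5606, -0.3604]), array([0.0426, 0.1703]), np.float64(86.2154)] 0.0715395074253038
```

View pics/sc3.png

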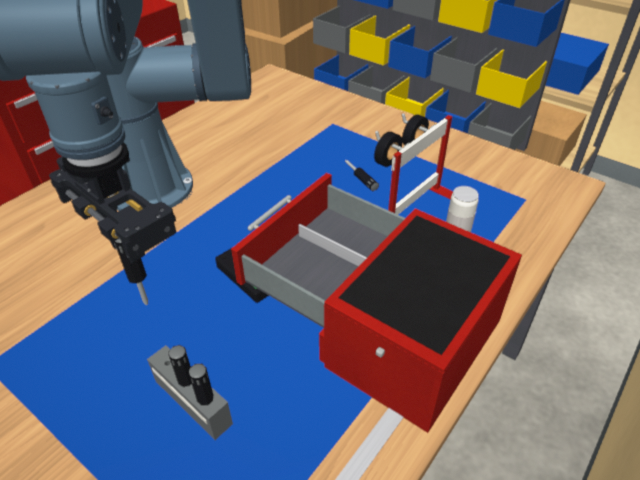

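Emit:
servo_tool --motion '[{"tx": 0.08,"ty": 0,"tz": 0,"roll": 0,"fingers": 1},{"tx": 0.2,"ty": -0.01,"tz": 0,"roll": -0.01,"fingers": 1},{"tx": 0.33,"ty": -0.02,"tz": 0,"roll": -0.02,"fingers": 1},{"tx": 0.46,"ty": -0.028,"tz": 0,"roll": -0.028,"fingers": 1},{"tx": 0.59,"ty": -0.028,"tz": 0,"roll": -0.028,"fingers": 1},{"tx": 0.72,"ty": -0.028,"tz": 0,"roll": -0.028,"fingers": 1},{"tx": 0.84,"ty": -0.028,"tz": 0,"roll": -0.028,"fingers": 1},{"tx": 0.92,"ty": -0.028,"tz": 0,"roll": -0.028,"fingers": 1},{"tx": 0.967,"ty": -0.028,"tz": 0,"roll": -0.028,"fingers": 1},{"tx": 0.967,"ty": -0.028,"tz": 0,"roll": -0.028,"fingers": 1},{"tx": 0.967,"ty": -0.028,"tz": 0,"roll": -0.028,"fingers": 1}]'

```text
clock: 10.52
tcp_pos: [0.523, -0.1164, 0.3423]
tool_rot: [-2.219, -2.222, 0.002]
force: [0.9, -0.4, -1.1]
width: 0.0264
finger_force: 30.0
```

```bash
python3 - <<'E'
from h import *
plan((.525,-.118,.224,0))
d,W=cloud("scene"); p=W.reshape(-1,3); o=ctrl.get_obs()["tcp_pos"]
p=p[(abs(p[:,0]-o[0])<.03)&(abs(p[:,1]-o[1])<.03)&(p[:,2]>.19)]; print(p[:,2].min(), p[p[:,2]<o[2]-.09].mean(0))
E
```

```text
(0.525, -0.118, 0.224, 0) t [-0.006  0.009  0.473] roll 0.0 q1 -0.22
now [ 0.523  -0.1164  0.3423] yaw 0.1 w 0.0264 F [ 0.9 -0.4 -1.1] ff 30.0 t 10.5167
0.22455493105955637 [ 0.52526962 -0.11925979  0.23926697]
```

Emit:
servo_tool --motion '[{"tx": -0.006,"ty": 0.009,"tz": 0.08,"roll": 0,"fingers": 1},{"tx": -0.006,"ty": 0.009,"tz": 0.18,"roll": 0,"fingers": 1},{"tx": -0.006,"ty": 0.009,"tz": 0.28,"roll": 0,"fingers": 1},{"tx": -0.006,"ty": 0.009,"tz": 0.37,"roll": 0,"fingers": 1},{"tx": -0.006,"ty": 0.009,"tz": 0.43,"roll": 0,"fingers": 1},{"tx": -0.006,"ty": 0.009,"tz": 0.46,"roll": 0,"fingers": 1},{"tx": -0.006,"ty": 0.009,"tz": 0.475,"roll": 0,"fingers": 1},{"tx": -0.006,"ty": 0.009,"tz": 0.475,"roll": 0,"fingers": 1},{"tx": -0.006,"ty": 0.009,"tz": 0.475,"roll": 0,"fingers": 1}]'

```text
clock: 11.32
tcp_pos: [0.5262, -0.1187, 0.2254]
tool_rot: [2.221, 2.22, 0.001]
force: [0.1, 0.5, -0.8]
width: 0.0264
finger_force: 30.0
```

Emit:
servo_tool --motion '[{"tx": 0,"ty": 0.02,"tz": 0,"roll": 0,"fingers": -0.7},{"tx": 0,"ty": 0.045,"tz": 0,"roll": 0,"fingers": -0.7},{"tx": 0,"ty": 0.07,"tz": 0,"roll": 0,"fingers": -0.7},{"tx": 0,"ty": 0.1,"tz": 0,"roll": 0,"fingers": -0.7},{"tx": 0,"ty": 0.13,"tz": 0,"roll": 0,"fingers": -0.7},{"tx": 0,"ty": 0.16,"tz": 0,"roll": 0,"fingers": -0.7},{"tx": 0,"ty": 0.19,"tz": 0,"roll": 0,"fingers": -0.7},{"tx": 0,"ty": 0.22,"tz": -0.02,"roll": 0,"fingers": -0.7},{"tx": 0,"ty": 0.25,"tz": -0.06,"roll": 0,"fingers": -0.7},{"tx": 0,"ty": 0.28,"tz": -0.15,"roll": 0,"fingers": -0.7},{"tx": 0,"ty": 0.3,"tz": -0.3,"roll": 0,"fingers": -0.7},{"tx": 0,"ty": 0.3,"tz": -0.4,"roll": 0,"fingers": -0.7}]'

```text
clock: 12.32
tcp_pos: [0.602, -0.1179, 0.3272]
tool_rot: [2.22, 2.221, 0.001]
force: [-0.2, 0.9, 1.3]
width: 0.0748
finger_force: 0.0
```

```bash
python3 - <<'E'
from h import *
plan((.525,-.118,.224,0))
d,W=cloud("scene"); save(d,"sc4.png")
E
```

```text
(0.525, -0.118, 0.224, 0) t [-0.    -0.309  0.412] roll 0.0 q1 -0.22
now [ 0.602  -0.1179  0.3272] yaw 0.0 w 0.0748 F [-0.2  0.9  1.3] ff 0.0 t 12.3167
```

View pics/sc4.png

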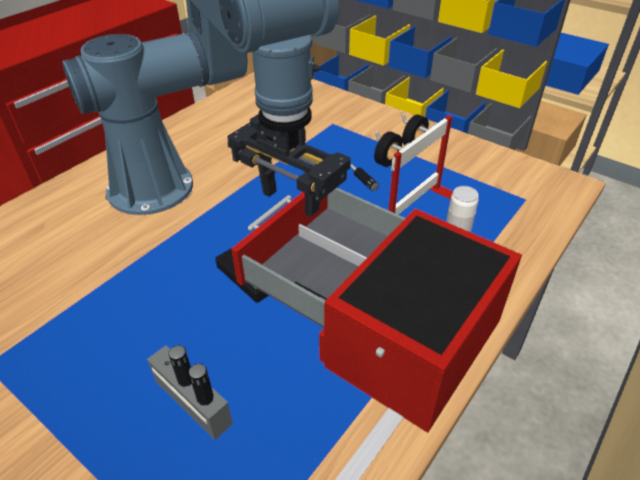

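The driver has dropped flat in the wide bay along the near side wall (about 335,290). I'll go for the middle one next.

Emit:
servo_tool --motion '[{"tx": -0.1,"ty": -0.016,"tz": 0,"roll": 0,"fingers": 0.2},{"tx": -0.25,"ty": -0.04,"tz": 0,"roll": 0.01,"fingers": 0.2},{"tx": -0.41,"ty": -0.07,"tz": 0,"roll": 0.02,"fingers": 0.2},{"tx": -0.57,"ty": -0.1,"tz": 0.05,"roll": 0.028,"fingers": 0.2},{"tx": -0.73,"ty": -0.13,"tz": 0.1,"roll": 0.028,"fingers": 0.2},{"tx": -0.87,"ty": -0.163,"tz": 0.2,"roll": 0.028,"fingers": 0.2},{"tx": -0.969,"ty": -0.163,"tz": 0.28,"roll": 0.028,"fingers": 0.2},{"tx": -0.969,"ty": -0.163,"tz": 0.33,"roll": 0.028,"fingers": 0.2},{"tx": -0.969,"ty": -0.163,"tz": 0.33,"roll": 0.028,"fingers": 0.2},{"tx": -0.969,"ty": -0.163,"tz": 0.33,"roll": 0.028,"fingers": 0.2}]'

```text
clock: 13.2
tcp_pos: [0.5599, -0.3593, 0.2412]
tool_rot: [-2.315, -2.12, -0.0]
force: [0.2, -0.3, 0.7]
width: 0.0354
finger_force: 0.0
```

```bash
python3 - <<'E'
from h import *
plan((.5612,-.361,.129,-5))
d,W=cloud("top"); save(d,"top5.png"); 
p=W.reshape(-1,3); p=p[(p[:,0]>.49)&(p[:,0]<.695)&(p[:,1]>-.14)&(p[:,1]<.01)&(p[:,2]>.115)&(p[:,2]<.18)]; print(len(p),p.min(0),p.max(0),np.median(p,0))
E
```

```text
(0.5612, -0.361, 0.129, -5) t [-0.007  0.006  0.449] roll -0.0 q1 -0.57
now [ 0.5599 -0.3593  0.2412] yaw -5.0 w 0.0354 F [ 0.2 -0.3  0.7] ff 0.0 t 13.2
490 [ 0.49269621 -0.13720724  0.11530602] [0.68007681 0.00998807 0.1799927 ] [ 0.62804011 -0.120704    0.12675971]
```

Descend, grip, and lift straight up as before.

Emit:
servo_tool --motion '[{"tx": -0.005,"ty": 0.004,"tz": 0.1,"roll": 0,"fingers": 0.2},{"tx": -0.007,"ty": 0.006,"tz": 0.2,"roll": 0,"fingers": 0.2},{"tx": -0.007,"ty": 0.006,"tz": 0.27,"roll": 0,"fingers": 0.2},{"tx": -0.007,"ty": 0.006,"tz": 0.33,"roll": 0,"fingers": 0.2},{"tx": -0.007,"ty": 0.006,"tz": 0.39,"roll": 0,"fingers": 0.2},{"tx": -0.007,"ty": 0.006,"tz": 0.43,"roll": 0,"fingers": 0.2},{"tx": -0.007,"ty": 0.006,"tz": 0.45,"roll": 0,"fingers": 0.2},{"tx": -0.007,"ty": 0.006,"tz": 0.45,"roll": 0,"fingers": 0.2}]'

```text
clock: 13.92
tcp_pos: [0.5617, -0.361, 0.1295]
tool_rot: [-2.315, -2.123, -0.0]
force: [-0.1, -0.7, -0.2]
width: 0.0353
finger_force: 0.0
```

Emit:
servo_tool --motion '[{"tx": 0,"ty": 0,"tz": 0,"roll": 0,"fingers": 0.3},{"tx": 0,"ty": 0,"tz": 0,"roll": 0,"fingers": 0.36},{"tx": 0,"ty": 0,"tz": 0,"roll": 0,"fingers": 0.42},{"tx": 0,"ty": 0,"tz": 0,"roll": 0,"fingers": 0.5},{"tx": 0,"ty": 0,"tz": 0,"roll": 0,"fingers": 1},{"tx": 0,"ty": 0,"tz": 0,"roll": 0,"fingers": 1}]'

```text
clock: 14.42
tcp_pos: [0.5619, -0.3625, 0.131]
tool_rot: [2.315, 2.12, 0.001]
force: [-0.1, 1.0, 5.7]
width: 0.0265
finger_force: 30.0
```

Emit:
servo_tool --motion '[{"tx": 0,"ty": 0,"tz": -0.02,"roll": 0,"fingers": 1},{"tx": 0,"ty": 0,"tz": -0.05,"roll": 0,"fingers": 1},{"tx": 0,"ty": 0,"tz": -0.09,"roll": 0,"fingers": 1},{"tx": 0,"ty": 0,"tz": -0.14,"roll": 0,"fingers": 1},{"tx": 0,"ty": 0,"tz": -0.2,"roll": 0,"fingers": 1},{"tx": 0,"ty": 0,"tz": -0.26,"roll": 0,"fingers": 1},{"tx": 0,"ty": 0,"tz": -0.34,"roll": 0,"fingers": 1},{"tx": 0,"ty": 0,"tz": -0.46,"roll": 0,"fingers": 1},{"tx": 0,"ty": 0,"tz": -0.6,"roll": 0,"fingers": 1},{"tx": 0,"ty": 0,"tz": -0.74,"roll": 0,"fingers": 1},{"tx": 0,"ty": 0,"tz": -0.86,"roll": 0,"fingers": 1},{"tx": 0,"ty": 0,"tz": -0.86,"roll": 0,"fingers": 1}]'

```text
clock: 15.42
tcp_pos: [0.5631, -0.3636, 0.3547]
tool_rot: [2.307, 2.113, 0.002]
force: [0.9, -0.5, 0.2]
width: 0.0261
finger_force: 30.0
```

```bash
cat >> h.py <<'E'
def stand():
    d,W=cloud("top"); p=W[200:300,435:500].reshape(-1,3); p=p[(p[:,2]>.062)&(p[:,2]<.08)]; q=np.ascontiguousarray(p[:,:2],np.float32); print("stand",len(q),[np.round(x,4) for x in cv2.minAreaRect(q)],np.median(p[:,2]))
def tip():
    d,W=cloud("scene"); p=W.reshape(-1,3); o=ctrl.get_obs()["tcp_pos"]
    p=p[(abs(p[:,0]-o[0])<.03)&(abs(p[:,1]-o[1])<.03)&(p[:,2]>.19)]; print("tip",p[:,2].min()-o[2], p[p[:,2]<o[2]-.09].mean(0))
E
python3 -c "
from h import *
plan((.525,-.08,.345,0)); stand(); tip()"
```

```text
(0.525, -0.08, 0.345, 0) t [ 1.117 -0.251  0.027] roll -0.028 q1 -0.15
now [ 0.5631 -0.3636  0.3547] yaw -5.0 w 0.0261 F [ 0.9 -0.5  0.2] ff 30.0 t 15.4167
stand 1021 [array([ 0.5599, -0.3605]), array([0.0427, 0.17  ]), np.float64(85.4441)] 0.07139170846935983
tip -0.11616110101881916 [ 0.5650238  -0.36527942  0.24591199]
```

Emit:
servo_tool --motion '[{"tx": 0.08,"ty": -0.018,"tz": 0,"roll": 0,"fingers": 1},{"tx": 0.2,"ty": -0.045,"tz": 0,"roll": 0,"fingers": 1},{"tx": 0.34,"ty": -0.076,"tz": 0,"roll": 0,"fingers": 1},{"tx": 0.48,"ty": -0.108,"tz": 0,"roll": 0,"fingers": 1},{"tx": 0.6,"ty": -0.135,"tz": 0,"roll": 0,"fingers": 1}]'

```text
clock: 15.93
tcp_pos: [0.5394, -0.2072, 0.3422]
tool_rot: [-2.314, -2.119, 0.001]
force: [0.1, -0.1, -1.1]
width: 0.0263
finger_force: 30.0
```

Emit:
servo_tool --motion '[{"tx": 0.12,"ty": -0.027,"tz": 0,"roll": -0.01,"fingers": 1},{"tx": 0.25,"ty": -0.056,"tz": 0,"roll": -0.02,"fingers": 1},{"tx": 0.37,"ty": -0.083,"tz": 0,"roll": -0.028,"fingers": 1},{"tx": 0.46,"ty": -0.103,"tz": 0,"roll": -0.028,"fingers": 1},{"tx": 0.515,"ty": -0.116,"tz": 0,"roll": -0.028,"fingers": 1},{"tx": 0.515,"ty": -0.116,"tz": 0,"roll": -0.028,"fingers": 1},{"tx": 0.515,"ty": -0.116,"tz": 0,"roll": -0.028,"fingers": 1}]'

```text
clock: 16.52
tcp_pos: [0.5229, -0.0786, 0.3436]
tool_rot: [-2.219, -2.222, 0.002]
force: [-0.2, -0.0, -1.3]
width: 0.0264
finger_force: 30.0
```

```bash
python3 -c "
from h import *
plan((.525,-.083,.223,0)); tip()"
```

```text
(0.525, -0.083, 0.223, 0) t [-0.018  0.009  0.482] roll 0.0 q1 -0.16
now [ 0.5229 -0.0786  0.3436] yaw 0.1 w 0.0264 F [-0.2 -0.  -1.3] ff 30.0 t 16.5167
tip -0.12050522737742708 [ 0.52363063 -0.08077752  0.24061117]
```

Emit:
servo_tool --motion '[{"tx": -0.018,"ty": 0.009,"tz": 0.08,"roll": 0,"fingers": 1},{"tx": -0.018,"ty": 0.009,"tz": 0.18,"roll": 0,"fingers": 1},{"tx": -0.018,"ty": 0.009,"tz": 0.28,"roll": 0,"fingers": 1},{"tx": -0.018,"ty": 0.009,"tz": 0.37,"roll": 0,"fingers": 1},{"tx": -0.018,"ty": 0.009,"tz": 0.43,"roll": 0,"fingers": 1},{"tx": -0.018,"ty": 0.009,"tz": 0.46,"roll": 0,"fingers": 1},{"tx": -0.018,"ty": 0.009,"tz": 0.474,"roll": 0,"fingers": 1},{"tx": -0.018,"ty": 0.009,"tz": 0.474,"roll": 0,"fingers": 1},{"tx": -0.018,"ty": 0.009,"tz": 0.474,"roll": 0,"fingers": 1}]'

```text
clock: 17.32
tcp_pos: [0.526, -0.0841, 0.2268]
tool_rot: [2.221, 2.22, 0.001]
force: [-0.3, 0.5, -0.8]
width: 0.0263
finger_force: 30.0
```

Emit:
servo_tool --motion '[{"tx": 0,"ty": 0.02,"tz": 0,"roll": 0,"fingers": -0.7},{"tx": 0,"ty": 0.045,"tz": 0,"roll": 0,"fingers": -0.7},{"tx": 0,"ty": 0.07,"tz": 0,"roll": 0,"fingers": -0.7},{"tx": 0,"ty": 0.1,"tz": 0,"roll": 0,"fingers": -0.7},{"tx": 0,"ty": 0.13,"tz": 0,"roll": 0,"fingers": -0.7},{"tx": 0,"ty": 0.16,"tz": 0,"roll": 0,"fingers": -0.7},{"tx": 0,"ty": 0.19,"tz": 0,"roll": 0,"fingers": -0.7},{"tx": 0,"ty": 0.22,"tz": -0.02,"roll": 0,"fingers": -0.7},{"tx": 0,"ty": 0.25,"tz": -0.06,"roll": 0,"fingers": -0.7},{"tx": 0,"ty": 0.28,"tz": -0.15,"roll": 0,"fingers": -0.7},{"tx": 0,"ty": 0.3,"tz": -0.3,"roll": 0,"fingers": -0.7},{"tx": 0,"ty": 0.3,"tz": -0.4,"roll": 0,"fingers": -0.7}]'

```text
clock: 18.32
tcp_pos: [0.6018, -0.0834, 0.3287]
tool_rot: [2.22, 2.221, 0.001]
force: [0.7, -0.3, 1.2]
width: 0.0748
finger_force: 0.0
```

```bash
python3 -c "
from h import *
plan((.6136,-.368,.245,-5))"
```

```text
(0.6136, -0.368, 0.245, -5) t [-1.138  0.046  0.335] roll 0.028 q1 -0.54
now [ 0.6018 -0.0834  0.3287] yaw 0.0 w 0.0748 F [ 0.7 -0.3  1.2] ff 0.0 t 18.3167
```

Emit:
servo_tool --motion '[{"tx": -0.1,"ty": 0.0,"tz": 0,"roll": 0,"fingers": 0.2},{"tx": -0.25,"ty": 0.01,"tz": 0,"roll": 0,"fingers": 0.2},{"tx": -0.41,"ty": 0.02,"tz": 0,"roll": 0,"fingers": 0.2},{"tx": -0.57,"ty": 0.03,"tz": 0,"roll": 0,"fingers": 0.2}]'

```text
clock: 18.65
tcp_pos: [0.6086, -0.2268, 0.3268]
tool_rot: [2.219, 2.223, 0.0]
force: [0.2, -0.5, 0.2]
width: 0.0504
finger_force: 0.0
```

Emit:
servo_tool --motion '[{"tx": -0.16,"ty": 0.0,"tz": 0.05,"roll": 0.01,"fingers": 0.2},{"tx": -0.31,"ty": 0.01,"tz": 0.1,"roll": 0.02,"fingers": 0.2},{"tx": -0.45,"ty": 0.016,"tz": 0.2,"roll": 0.028,"fingers": 0.2},{"tx": -0.562,"ty": 0.016,"tz": 0.28,"roll": 0.028,"fingers": 0.2},{"tx": -0.562,"ty": 0.016,"tz": 0.335,"roll": 0.028,"fingers": 0.2},{"tx": -0.562,"ty": 0.016,"tz": 0.335,"roll": 0.028,"fingers": 0.2},{"tx": -0.562,"ty": 0.016,"tz": 0.335,"roll": 0.028,"fingers": 0.2}]'

```text
clock: 19.23
tcp_pos: [0.6119, -0.3656, 0.2413]
tool_rot: [-2.315, -2.12, -0.0]
force: [0.7, 1.3, 0.8]
width: 0.0355
finger_force: 0.0
```

```bash
python3 - <<'E'
from h import *
plan((.6136,-.3665,.129,-5))
d,W=cloud("top"); save(d,"top6.png"); stand()
cv2.imwrite("pics/top6c.png",cv2.resize(cv2.imread("pics/top6.png")[160:300,250:500],None,fx=3,fy=3))
p=W[200:300,435:500].reshape(-1,3); p=p[(p[:,2]>.149)&(p[:,2]<.158)]; print(p.mean(0),p.min(0),p.max(0))
E
```

```text
(0.6136, -0.3665, 0.129, -5) t [-0.004  0.008  0.449] roll -0.0 q1 -0.54
now [ 0.6119 -0.3656  0.2413] yaw -5.0 w 0.0355 F [0.7 1.3 0.8] ff 0.0 t 19.2333
stand 395 [array([ 0.5854, -0.3539]), array([0.0385, 0.1265]), np.float64(76.8291)] 0.07125613702964717
[ 0.61533842 -0.35892949  0.15290674] [ 0.60359509 -0.37212565  0.14960737] [ 0.62462043 -0.35027397  0.1567153 ]
```

View pics/top6c.png

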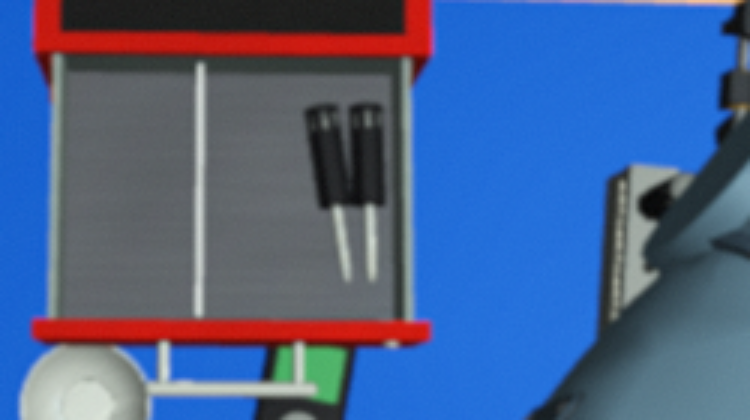

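Both drivers lie side by side in the wide bay (crop 340,190). The third is next.

Emit:
servo_tool --motion '[{"tx": -0.004,"ty": 0.006,"tz": 0.1,"roll": 0,"fingers": 0.2},{"tx": -0.004,"ty": 0.006,"tz": 0.2,"roll": 0,"fingers": 0.2},{"tx": -0.004,"ty": 0.006,"tz": 0.27,"roll": 0,"fingers": 0.2},{"tx": -0.004,"ty": 0.006,"tz": 0.33,"roll": 0,"fingers": 0.2},{"tx": -0.004,"ty": 0.006,"tz": 0.39,"roll": 0,"fingers": 0.2},{"tx": -0.004,"ty": 0.006,"tz": 0.43,"roll": 0,"fingers": 0.2},{"tx": -0.004,"ty": 0.006,"tz": 0.45,"roll": 0,"fingers": 0.2},{"tx": -0.004,"ty": 0.006,"tz": 0.45,"roll": 0,"fingers": 0.2}]'

```text
clock: 20.0
tcp_pos: [0.6132, -0.367, 0.1288]
tool_rot: [-2.315, -2.121, 0.0]
force: [-0.2, 0.6, 0.3]
width: 0.035
finger_force: 0.0
```

Emit:
servo_tool --motion '[{"tx": 0,"ty": 0,"tz": 0,"roll": 0,"fingers": 0.3},{"tx": 0,"ty": 0,"tz": 0,"roll": 0,"fingers": 0.36},{"tx": 0,"ty": 0,"tz": 0,"roll": 0,"fingers": 0.42},{"tx": 0,"ty": 0,"tz": 0,"roll": 0,"fingers": 0.5},{"tx": 0,"ty": 0,"tz": 0,"roll": 0,"fingers": 1},{"tx": 0,"ty": 0,"tz": 0,"roll": 0,"fingers": 1}]'

```text
clock: 20.5
tcp_pos: [0.6139, -0.368, 0.131]
tool_rot: [2.315, 2.12, 0.0]
force: [0.1, 0.2, 4.5]
width: 0.0259
finger_force: 29.8
```

Emit:
servo_tool --motion '[{"tx": 0,"ty": 0,"tz": -0.02,"roll": 0,"fingers": 1},{"tx": 0,"ty": 0,"tz": -0.05,"roll": 0,"fingers": 1},{"tx": 0,"ty": 0,"tz": -0.09,"roll": 0,"fingers": 1},{"tx": 0,"ty": 0,"tz": -0.14,"roll": 0,"fingers": 1},{"tx": 0,"ty": 0,"tz": -0.2,"roll": 0,"fingers": 1},{"tx": 0,"ty": 0,"tz": -0.26,"roll": 0,"fingers": 1},{"tx": 0,"ty": 0,"tz": -0.34,"roll": 0,"fingers": 1},{"tx": 0,"ty": 0,"tz": -0.46,"roll": 0,"fingers": 1},{"tx": 0,"ty": 0,"tz": -0.6,"roll": 0,"fingers": 1},{"tx": 0,"ty": 0,"tz": -0.74,"roll": 0,"fingers": 1},{"tx": 0,"ty": 0,"tz": -0.86,"roll": 0,"fingers": 1},{"tx": 0,"ty": 0,"tz": -0.86,"roll": 0,"fingers": 1}]'

```text
clock: 21.5
tcp_pos: [0.6153, -0.3689, 0.3561]
tool_rot: [2.306, 2.112, 0.003]
force: [0.7, -1.0, -0.4]
width: 0.0257
finger_force: 29.8
```

```bash
python3 -c "
from h import *
plan((.525,-.043,.345,0)); stand(); tip()"
```

```text
(0.525, -0.043, 0.345, 0) t [ 1.267 -0.474  0.028] roll -0.028 q1 -0.08
now [ 0.6153 -0.3689  0.3561] yaw -5.0 w 0.0257 F [ 0.7 -1.  -0.4] ff 29.8 t 21.5
stand 906 [array([ 0.5661, -0.3604]), array([0.0427, 0.1563]), np.float64(86.1503)] 0.07146126719840662
tip -0.11643947199751076 [ 0.61655288 -0.36914619  0.24753594]
```

Emit:
servo_tool --motion '[{"tx": 0.08,"ty": -0.03,"tz": 0,"roll": 0,"fingers": 1},{"tx": 0.2,"ty": -0.075,"tz": 0,"roll": 0,"fingers": 1},{"tx": 0.34,"ty": -0.128,"tz": 0,"roll": 0,"fingers": 1},{"tx": 0.48,"ty": -0.18,"tz": 0,"roll": 0,"fingers": 1},{"tx": 0.62,"ty": -0.232,"tz": 0,"roll": 0,"fingers": 1}]'

```text
clock: 22.02
tcp_pos: [0.5677, -0.2061, 0.3427]
tool_rot: [-2.315, -2.119, 0.001]
force: [0.7, 0.8, -0.6]
width: 0.0253
finger_force: 29.8
```

Emit:
servo_tool --motion '[{"tx": 0.14,"ty": -0.052,"tz": 0,"roll": 0,"fingers": 1},{"tx": 0.28,"ty": -0.105,"tz": 0,"roll": -0.01,"fingers": 1},{"tx": 0.42,"ty": -0.157,"tz": 0,"roll": -0.028,"fingers": 1},{"tx": 0.54,"ty": -0.2,"tz": 0,"roll": -0.028,"fingers": 1},{"tx": 0.62,"ty": -0.232,"tz": 0,"roll": -0.028,"fingers": 1},{"tx": 0.63,"ty": -0.236,"tz": 0,"roll": -0.028,"fingers": 1},{"tx": 0.63,"ty": -0.236,"tz": 0,"roll": -0.028,"fingers": 1},{"tx": 0.63,"ty": -0.236,"tz": 0,"roll": -0.028,"fingers": 1}]'

```text
clock: 22.68
tcp_pos: [0.5241, -0.0463, 0.344]
tool_rot: [-2.221, -2.221, 0.002]
force: [0.2, -0.1, -1.4]
width: 0.0258
finger_force: 29.8
```

```bash
python3 -c "
from h import *
plan((.525,-.045,.2245,0)); tip()"
```

```text
(0.525, -0.045, 0.2245, 0) t [0.005 0.004 0.478] roll 0.0 q1 -0.09
now [ 0.5241 -0.0463  0.344 ] yaw 0.0 w 0.0258 F [ 0.2 -0.1 -1.4] ff 29.8 t 22.6833
tip -0.11819905324443658 [ 0.52409874 -0.04711449  0.24200763]
```

Emit:
servo_tool --motion '[{"tx": 0.008,"ty": 0.004,"tz": 0.08,"roll": 0,"fingers": 1},{"tx": 0.008,"ty": 0.004,"tz": 0.18,"roll": 0,"fingers": 1},{"tx": 0.008,"ty": 0.004,"tz": 0.28,"roll": 0,"fingers": 1},{"tx": 0.008,"ty": 0.004,"tz": 0.37,"roll": 0,"fingers": 1},{"tx": 0.008,"ty": 0.004,"tz": 0.43,"roll": 0,"fingers": 1},{"tx": 0.008,"ty": 0.004,"tz": 0.46,"roll": 0,"fingers": 1},{"tx": 0.008,"ty": 0.004,"tz": 0.476,"roll": 0,"fingers": 1},{"tx": 0.008,"ty": 0.004,"tz": 0.476,"roll": 0,"fingers": 1},{"tx": 0.008,"ty": 0.004,"tz": 0.476,"roll": 0,"fingers": 1}]'

```text
clock: 23.48
tcp_pos: [0.5259, -0.0445, 0.2265]
tool_rot: [2.221, 2.22, 0.001]
force: [-0.6, -0.0, -0.1]
width: 0.0256
finger_force: 29.8
```

Emit:
servo_tool --motion '[{"tx": 0,"ty": 0.02,"tz": 0,"roll": 0,"fingers": -0.7},{"tx": 0,"ty": 0.045,"tz": 0,"roll": 0,"fingers": -0.7},{"tx": 0,"ty": 0.07,"tz": 0,"roll": 0,"fingers": -0.7},{"tx": 0,"ty": 0.1,"tz": 0,"roll": 0,"fingers": -0.7},{"tx": 0,"ty": 0.13,"tz": 0,"roll": 0,"fingers": -0.7},{"tx": 0,"ty": 0.16,"tz": 0,"roll": 0,"fingers": -0.7},{"tx": 0,"ty": 0.19,"tz": 0,"roll": 0,"fingers": -0.7},{"tx": 0,"ty": 0.22,"tz": -0.02,"roll": 0,"fingers": -0.7},{"tx": 0,"ty": 0.25,"tz": -0.06,"roll": 0,"fingers": -0.7},{"tx": 0,"ty": 0.28,"tz": -0.15,"roll": 0,"fingers": -0.7},{"tx": 0,"ty": 0.3,"tz": -0.3,"roll": 0,"fingers": -0.7},{"tx": 0,"ty": 0.3,"tz": -0.4,"roll": 0,"fingers": -0.7}]'

```text
clock: 24.48
tcp_pos: [0.6017, -0.0439, 0.3284]
tool_rot: [2.22, 2.221, 0.001]
force: [0.6, -1.6, 0.8]
width: 0.075
finger_force: 0.0
```

```bash
python3 - <<'E'
from h import *
plan((.5,.15,.33,0))
d,W=cloud("scene"); save(d,"sc7.png")
m=(W[:,:,2]>.008)&(W[:,:,2]<.05)&(W[:,:,0]>.3)&(W[:,:,0]<.53)&(W[:,:,1]>.25)&(W[:,:,1]<.5)
p=W[m]; print(len(p),cv2.minAreaRect(np.ascontiguousarray(p[:,:2],np.float32)))
n,l,s,c=cv2.connectedComponentsWithStats(m.astype(np.uint8)); print(s[1:],c[1:])
E
```

```text
(0.5, 0.15, 0.33, 0) t [ 0.776 -0.406 -0.007] roll 0.0 q1 0.29
now [ 0.6017 -0.0439  0.3284] yaw 0.0 w 0.075 F [ 0.6 -1.6  0.8] ff 0.0 t 24.4833
257 ((0.44575735926628113, 0.3579346835613251), (0.029512561857700348, 0.08228600025177002), 67.50228118896484)
[[354 168  25  22 257]] [[366.05836576 179.27626459]]
```

```bash
cat > b.py <<'E'
from h import *
d,W=cloud("top")
m=(W[:,:,2]>.006)&(W[:,:,2]<.05)&(W[:,:,0]>.3)&(W[:,:,0]<.52)&(W[:,:,1]>.25)&(W[:,:,1]<.5)
g=d["img"].astype(int).max(2)<70
h=m&g; n,l,s,c=cv2.connectedComponentsWithStats(h.astype(np.uint8)); k=1+s[1:,4].argmax(); p=W[l==k]
r=cv2.minAreaRect(np.ascontiguousarray(p[:,:2],np.float32)); print(s[k],r,p[:,2].max(), p.mean(0))
c=p[:,:2]-p[:,:2].mean(0); u,s_,vt=np.linalg.svd(c,full_matrices=False); print("dir",vt[0],np.degrees(np.arctan2(vt[0,1],vt[0,0])))
E
python3 b.py
```

```text
[167 277  20  31 280] ((0.4423828721046448, 0.3602668046951294), (0.02386658638715744, 0.07752789556980133), 68.24909973144531) 0.031982028146485764 [0.44040917 0.35958301 0.02398731]
dir [-0.92884598  0.37046611] 158.25563334512393
```

Emit:
servo_tool --motion '[{"tx": 0.1,"ty": -0.043,"tz": 0,"roll": 0,"fingers": 0},{"tx": 0.25,"ty": -0.108,"tz": 0,"roll": 0,"fingers": 0},{"tx": 0.4,"ty": -0.173,"tz": 0,"roll": 0,"fingers": 0},{"tx": 0.55,"ty": -0.238,"tz": 0,"roll": 0,"fingers": 0},{"tx": 0.7,"ty": -0.303,"tz": 0,"roll": 0,"fingers": 0},{"tx": 0.82,"ty": -0.355,"tz": 0,"roll": 0,"fingers": 0}]'

```text
clock: 25.08
tcp_pos: [0.5099, 0.1634, 0.3251]
tool_rot: [-2.22, -2.222, 0.001]
force: [-0.2, 1.5, -0.1]
width: 0.0444
finger_force: 0.0
```

Emit:
servo_tool --motion '[{"tx": 0.14,"ty": -0.06,"tz": 0,"roll": -0.035,"fingers": 0},{"tx": 0.28,"ty": -0.12,"tz": 0,"roll": -0.07,"fingers": 0},{"tx": 0.42,"ty": -0.18,"tz": 0,"roll": -0.11,"fingers": 0},{"tx": 0.56,"ty": -0.24,"tz": 0,"roll": -0.15,"fingers": 0},{"tx": 0.7,"ty": -0.3,"tz": 0,"roll": -0.19,"fingers": 0},{"tx": 0.825,"ty": -0.358,"tz": 0,"roll": -0.225,"fingers": 0},{"tx": 0.825,"ty": -0.358,"tz": 0,"roll": -0.26,"fingers": 0},{"tx": 0.825,"ty": -0.358,"tz": 0,"roll": -0.3,"fingers": 0},{"tx": 0.825,"ty": -0.358,"tz": 0,"roll": -0.34,"fingers": 0},{"tx": 0.825,"ty": -0.358,"tz": 0,"roll": -0.378,"fingers": 0},{"tx": 0.825,"ty": -0.358,"tz": 0,"roll": -0.378,"fingers": 0},{"tx": 0.825,"ty": -0.358,"tz": 0,"roll": -0.378,"fingers": 0}]'

```text
clock: 26.08
tcp_pos: [0.4218, 0.3674, 0.3251]
tool_rot: [-0.603, -3.082, 0.001]
force: [-0.2, -0.4, 0.1]
width: 0.0438
finger_force: 0.0
```

```bash
python3 - <<'E'
from h import *
plan((.4236,.3672,.15,68),(.4236,.3672,.014,68))
d,W=cloud("scene"); save(d,"sc8.png")
m=(W[:,:,2]>.008)&(W[:,:,2]<.05)&(W[:,:,0]>.3)&(W[:,:,0]<.53)&(W[:,:,1]>.25)&(W[:,:,1]<.5)
p=W[m]; print(len(p),cv2.minAreaRect(np.ascontiguousarray(p[:,:2],np.float32)))
d,W=cloud("top"); cv2.imwrite("pics/top8c.png",cv2.resize(cv2.cvtColor(d["img"],cv2.COLOR_RGB2BGR)[165:345,100:410],None,fx=2.5,fy=2.5))
E
```

```text
(0.4236, 0.3672, 0.15, 68) t [-0.007  0.002  0.701] roll -0.001 q1 0.71
(0.4236, 0.3672, 0.014, 68) t [-0.008  0.003  1.245] roll -0.001 q1 0.71
now [0.4218 0.3674 0.3251] yaw 67.8 w 0.0438 F [-0.2 -0.4  0.1] ff 0.0 t 26.0833
311 ((0.41593116521835327, 0.3694600462913513), (0.028734255582094193, 0.14717088639736176), 68.7256851196289)
```

View pics/top8c.png

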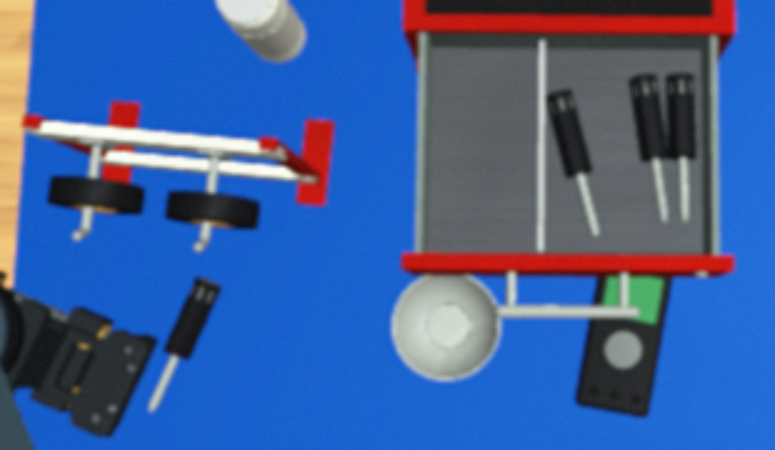

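The third driver lies near the divider (crop 570,130), and there is a free lane at about crop x 610. The bench driver has not moved, so I'll descend on it.

Emit:
servo_tool --motion '[{"tx": -0.007,"ty": 0.002,"tz": 0.12,"roll": 0,"fingers": 0},{"tx": -0.007,"ty": 0.002,"tz": 0.27,"roll": 0,"fingers": 0},{"tx": -0.007,"ty": 0.002,"tz": 0.42,"roll": 0,"fingers": 0},{"tx": -0.007,"ty": 0.002,"tz": 0.56,"roll": 0,"fingers": 0},{"tx": -0.007,"ty": 0.002,"tz": 0.66,"roll": 0,"fingers": 0},{"tx": -0.007,"ty": 0.002,"tz": 0.72,"roll": 0,"fingers": 0},{"tx": -0.007,"ty": 0.002,"tz": 0.72,"roll": 0,"fingers": 0}]'

```text
clock: 26.77
tcp_pos: [0.4214, 0.3656, 0.1415]
tool_rot: [-0.601, -3.078, 0.008]
force: [-0.4, -0.5, 0.3]
width: 0.044
finger_force: 0.0
```

```bash
python3 - <<'E'
from h import *
plan((.4236,.3672,.014,68))
d,W=cloud("scene")
m=(W[:,:,2]>.008)&(W[:,:,2]<.05)&(W[:,:,0]>.3)&(W[:,:,0]<.53)&(W[:,:,1]>.25)&(W[:,:,1]<.5)
p=W[m]; print(len(p),cv2.minAreaRect(np.ascontiguousarray(p[:,:2],np.float32)))
E
```

```text
(0.4236, 0.3672, 0.014, 68) t [-0.008  0.012  0.51 ] roll -0.001 q1 0.71
now [0.4214 0.3656 0.1415] yaw 67.9 w 0.044 F [-0.4 -0.5  0.3] ff 0.0 t 26.7667
307 ((0.4172741174697876, 0.36649173498153687), (0.028042471036314964, 0.14385974407196045), 70.66912841796875)
```

Emit:
servo_tool --motion '[{"tx": -0.004,"ty": 0.006,"tz": 0.1,"roll": 0,"fingers": 0},{"tx": -0.004,"ty": 0.006,"tz": 0.2,"roll": 0,"fingers": 0},{"tx": -0.004,"ty": 0.006,"tz": 0.3,"roll": 0,"fingers": 0},{"tx": -0.004,"ty": 0.006,"tz": 0.38,"roll": 0,"fingers": 0},{"tx": -0.004,"ty": 0.006,"tz": 0.44,"roll": 0,"fingers": 0},{"tx": -0.004,"ty": 0.006,"tz": 0.48,"roll": 0,"fingers": 0},{"tx": -0.004,"ty": 0.006,"tz": 0.505,"roll": 0,"fingers": 0},{"tx": -0.004,"ty": 0.006,"tz": 0.505,"roll": 0,"fingers": 0},{"tx": -0.004,"ty": 0.006,"tz": 0.505,"roll": 0,"fingers": 0}]'

```text
clock: 27.57
tcp_pos: [0.426, 0.3686, 0.0205]
tool_rot: [0.598, 3.083, 0.002]
force: [-0.3, -0.0, -0.4]
width: 0.0442
finger_force: 0.0
```

Emit:
servo_tool --motion '[{"tx": 0,"ty": 0,"tz": 0,"roll": 0,"fingers": 0.3},{"tx": 0,"ty": 0,"tz": 0,"roll": 0,"fingers": 0.5},{"tx": 0,"ty": 0,"tz": 0,"roll": 0,"fingers": 1},{"tx": 0,"ty": 0,"tz": 0,"roll": 0,"fingers": 1},{"tx": 0,"ty": 0,"tz": 0,"roll": 0,"fingers": 1}]'

```text
clock: 27.98
tcp_pos: [0.4258, 0.3685, 0.0204]
tool_rot: [0.598, 3.083, 0.001]
force: [-1.1, -2.3, 5.2]
width: 0.0254
finger_force: 30.0
```

Emit:
servo_tool --motion '[{"tx": 0,"ty": 0,"tz": -0.04,"roll": 0,"fingers": 1},{"tx": 0,"ty": 0,"tz": -0.12,"roll": 0,"fingers": 1},{"tx": 0,"ty": 0,"tz": -0.24,"roll": 0,"fingers": 1},{"tx": 0,"ty": 0,"tz": -0.38,"roll": 0,"fingers": 1},{"tx": 0,"ty": 0,"tz": -0.52,"roll": 0,"fingers": 1},{"tx": 0,"ty": 0,"tz": -0.66,"roll": 0,"fingers": 1},{"tx": 0,"ty": 0,"tz": -0.8,"roll": 0,"fingers": 1},{"tx": 0,"ty": 0,"tz": -0.92,"roll": 0,"fingers": 1},{"tx": 0,"ty": 0,"tz": -1,"roll": 0,"fingers": 1},{"tx": 0,"ty": 0,"tz": -1,"roll": 0,"fingers": 1}]'

```text
clock: 28.82
tcp_pos: [0.4272, 0.3694, 0.2756]
tool_rot: [0.596, 3.077, 0.01]
force: [0.9, 0.5, -0.6]
width: 0.0256
finger_force: 30.0
```

```bash
python3 - <<'E'
from h import *
plan((.615,-.049,.26,90))
d,W=cloud("scene"); save(d,"sc9.png")
o=ctrl.get_obs()["tcp_pos"]; p=W.reshape(-1,3); p=p[(np.linalg.norm(p[:,:2]-o[:2],axis=1)<.16)&(abs(p[:,2]-o[2])<.016)]; print(len(p),p.min(0),p.max(0))
cv2.imwrite("pics/sc9c.png",cv2.resize(cv2.imread("pics/sc9.png")[0:240,240:520],None,fx=2.2,fy=2.2))
E
```

```text
(0.615, -0.049, 0.26, 90) t [-1.322 -1.272  0.061] roll -0.122 q1 -0.08
now [0.4272 0.3694 0.2756] yaw 68.1 w 0.0256 F [ 0.9  0.5 -0.6] ff 30.0 t 28.8167
444 [0.3540574  0.33180786 0.25654534] [0.48740495 0.39910713 0.28829994]
```

View pics/sc9c.png

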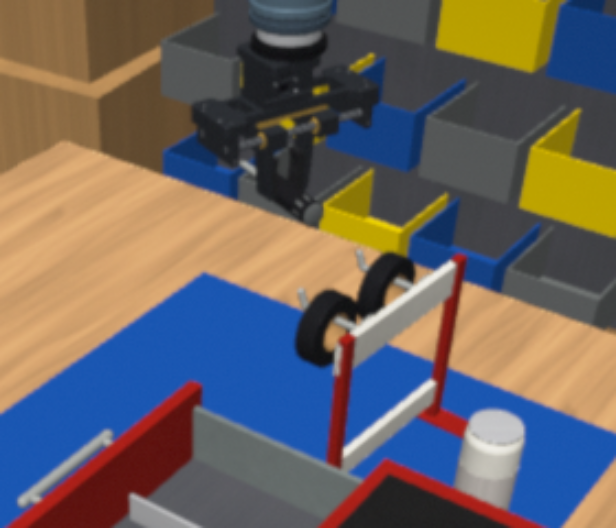

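Emit:
servo_tool --motion '[{"tx": -0.06,"ty": -0.06,"tz": 0,"roll": 0,"fingers": 1},{"tx": -0.15,"ty": -0.145,"tz": 0,"roll": 0,"fingers": 1},{"tx": -0.25,"ty": -0.24,"tz": 0,"roll": 0,"fingers": 1},{"tx": -0.35,"ty": -0.337,"tz": 0,"roll": 0,"fingers": 1},{"tx": -0.45,"ty": -0.433,"tz": 0,"roll": 0,"fingers": 1},{"tx": -0.55,"ty": -0.53,"tz": 0,"roll": 0,"fingers": 1},{"tx": -0.66,"ty": -0.636,"tz": 0,"roll": 0,"fingers": 1}]'

```text
clock: 29.45
tcp_pos: [0.5179, 0.1577, 0.2672]
tool_rot: [-0.596, -3.081, 0.001]
force: [0.3, 0.2, -0.9]
width: 0.0254
finger_force: 30.0
```

Emit:
servo_tool --motion '[{"tx": -0.1,"ty": -0.096,"tz": 0,"roll": -0.02,"fingers": 1},{"tx": -0.2,"ty": -0.192,"tz": 0,"roll": -0.04,"fingers": 1},{"tx": -0.3,"ty": -0.289,"tz": 0,"roll": -0.06,"fingers": 1},{"tx": -0.4,"ty": -0.385,"tz": 0,"roll": -0.08,"fingers": 1},{"tx": -0.5,"ty": -0.48,"tz": 0,"roll": -0.1,"fingers": 1},{"tx": -0.6,"ty": -0.577,"tz": 0,"roll": -0.122,"fingers": 1},{"tx": -0.66,"ty": -0.634,"tz": 0,"roll": -0.122,"fingers": 1},{"tx": -0.66,"ty": -0.634,"tz": 0,"roll": -0.122,"fingers": 1},{"tx": -0.66,"ty": -0.634,"tz": 0,"roll": -0.122,"fingers": 1}]'

```text
clock: 30.2
tcp_pos: [0.6117, -0.0504, 0.2669]
tool_rot: [-0.004, -3.137, -0.002]
force: [0.5, 1.1, -1.7]
width: 0.0253
finger_force: 30.0
```

```bash
python3 - <<'E'
from h import *
plan((.615,-.050,.145,90))
E
```

```text
(0.615, -0.05, 0.145, 90) t [-0.015  0.001  0.487] roll -0.001 q1 -0.08
now [ 0.6117 -0.0504  0.2669] yaw 89.9 w 0.0253 F [ 0.5  1.1 -1.7] ff 30.0 t 30.2
```

Emit:
servo_tool --motion '[{"tx": -0.012,"ty": 0,"tz": 0.1,"roll": 0,"fingers": 1},{"tx": -0.012,"ty": 0,"tz": 0.2,"roll": 0,"fingers": 1},{"tx": -0.012,"ty": 0,"tz": 0.3,"roll": 0,"fingers": 1},{"tx": -0.012,"ty": 0,"tz": 0.39,"roll": 0,"fingers": 1},{"tx": -0.012,"ty": 0,"tz": 0.45,"roll": 0,"fingers": 1},{"tx": -0.012,"ty": 0,"tz": 0.485,"roll": 0,"fingers": 1},{"tx": -0.012,"ty": 0,"tz": 0.485,"roll": 0,"fingers": 1},{"tx": -0.012,"ty": 0,"tz": 0.485,"roll": 0,"fingers": 1},{"tx": -0.012,"ty": 0,"tz": 0.485,"roll": 0,"fingers": 0.15},{"tx": -0.012,"ty": 0,"tz": 0.485,"roll": 0,"fingers": 0.15},{"tx": -0.012,"ty": 0,"tz": 0.485,"roll": 0,"fingers": 0.15},{"tx": -0.012,"ty": 0,"tz": 0.485,"roll": 0,"fingers": 0.15}]'

```text
clock: 31.2
tcp_pos: [0.6163, -0.0498, 0.1493]
tool_rot: [-0.0, 3.14, -0.001]
force: [-0.0, 0.7, 0.9]
width: 0.0373
finger_force: 0.0
```

Emit:
servo_tool --motion '[{"tx": 0,"ty": 0,"tz": -0.05,"roll": 0,"fingers": 0.15},{"tx": 0,"ty": 0,"tz": -0.18,"roll": 0,"fingers": 0.15},{"tx": 0,"ty": 0,"tz": -0.33,"roll": 0,"fingers": 0.15},{"tx": 0,"ty": 0,"tz": -0.48,"roll": 0,"fingers": 0.15},{"tx": 0,"ty": 0,"tz": -0.62,"roll": 0,"fingers": 0.15},{"tx": 0,"ty": 0,"tz": -0.72,"roll": 0,"fingers": 0.15},{"tx": 0,"ty": 0,"tz": -0.76,"roll": 0,"fingers": 0.15},{"tx": 0,"ty": 0,"tz": -0.76,"roll": 0,"fingers": 0.15}]'

```text
clock: 31.87
tcp_pos: [0.6168, -0.05, 0.3424]
tool_rot: [-0.0, 3.135, -0.003]
force: [0.3, -0.2, -0.0]
width: 0.0375
finger_force: 0.0
```

```bash
python3 - <<'E'
from h import *
W=np.load("top0.npy"); 
for b in((115,162,232,262),(162,206,236,266)):
    u0,u1,v0,v1=b; p=W[v0:v1,u0:u1].reshape(-1,3); p=p[p[:,2]>.212]; print(len(p),p[:,0].min(),p[:,0].max(),p.mean(0), p[:,2].max())
    y0=p[:,1].mean(); q=p[abs(p[:,1]-y0)<.01]; print("top strip",q[:,0].min(),q[:,0].max(),np.ptp(p[:,1]))
p=W[200:240,100:240].reshape(-1,3); p=p[p[:,2]>.208]; 
for y in(.30,.40):
    q=p[abs(p[:,1]-y)<.02]; print("slat",y,np.percentile(q[:,0],[1,50,99]))
plan((.45,.2,.34,6))
E
```

```text
128 0.5342160812262265 0.5581402789436358 [0.5463171  0.40408295 0.21452731] 0.21895365444675807
top strip 0.5342160812262265 0.5581402789436358 0.03696562000985221
131 0.5233608963319034 0.5471015598202382 [0.53507321 0.30117385 0.21430906] 0.219149131350451
top strip 0.5233608963319034 0.5471015598202382 0.03961009751514771
slat 0.3 [0.58071925 0.5894054  0.59581345]
slat 0.4 [0.54912452 0.55823523 0.60263355]
(0.45, 0.2, 0.34, 6) t [0.667 1.    0.004] roll 0.467 q1 0.42
now [ 0.6168 -0.05    0.3424] yaw 90.0 w 0.0375 F [ 0.3 -0.2 -0. ] ff 0.0 t 31.8667
```

Emit:
servo_tool --motion '[{"tx": 0.03,"ty": 0.08,"tz": 0,"roll": 0.03,"fingers": 0.2},{"tx": 0.1,"ty": 0.2,"tz": 0,"roll": 0.068,"fingers": 0.2},{"tx": 0.2,"ty": 0.32,"tz": 0,"roll": 0.107,"fingers": 0.2},{"tx": 0.3,"ty": 0.44,"tz": 0,"roll": 0.146,"fingers": 0.2},{"tx": 0.4,"ty": 0.56,"tz": 0,"roll": 0.185,"fingers": 0.2},{"tx": 0.5,"ty": 0.68,"tz": 0,"roll": 0.224,"fingers": 0.2},{"tx": 0.5,"ty": 0.8,"tz": 0,"roll": 0.263,"fingers": 0.2},{"tx": 0.5,"ty": 0.9,"tz": 0,"roll": 0.302,"fingers": 0.2},{"tx": 0.5,"ty": 0.98,"tz": 0,"roll": 0.341,"fingers": 0.2},{"tx": 0.5,"ty": 0.98,"tz": 0,"roll": 0.38,"fingers": 0.2},{"tx": 0.5,"ty": 0.98,"tz": 0,"roll": 0.418,"fingers": 0.2},{"tx": 0.5,"ty": 0.98,"tz": 0,"roll": 0.455,"fingers": 0.2}]'

```text
clock: 32.87
tcp_pos: [0.4894, 0.1958, 0.3355]
tool_rot: [-2.063, -2.366, 0.005]
force: [0.3, -0.0, 0.8]
width: 0.0353
finger_force: 0.0
```

```bash
cat > r.py <<'E'
from h import *
import sys
plan((.5333,.281,.27,-5))
d,W=cloud("top"); I=cv2.cvtColor(d["img"],cv2.COLOR_RGB2BGR)
A=cv2.resize(I[195:275,105:245],None,fx=4,fy=4); B=cv2.resize(I[165:285,250:400],None,fx=3,fy=3)
c=np.zeros((max(A.shape[0],B.shape[0]),560,3),np.uint8); c=np.vstack([A,cv2.copyMakeBorder(B[:270],0,0,0,560-B.shape[1],0)]); cv2.imwrite("pics/r10.png",c)
m=(W[:,:,2]>.196)&(W[:,:,0]<.522)&(W[:,:,0]>.45)&(W[:,:,1]>.25)&(W[:,:,1]<.45)&(W[:,:,2]<.216)
n,l,s,cc=cv2.connectedComponentsWithStats(m.astype(np.uint8))
for k in range(1,n): p=W[l==k]; print("peg tip",len(p),p.mean(0).round(4),p.min(0).round(4),p.max(0).round(4))
E
python3 r.py
```

```text
(0.5333, 0.281, 0.27, -5) t [0.314 0.221 0.261] roll 0.071 q1 0.48
now [0.4894 0.1958 0.3355] yaw 7.8 w 0.0353 F [ 0.3 -0.   0.8] ff 0.0 t 32.8667
```

View pics/r10.png

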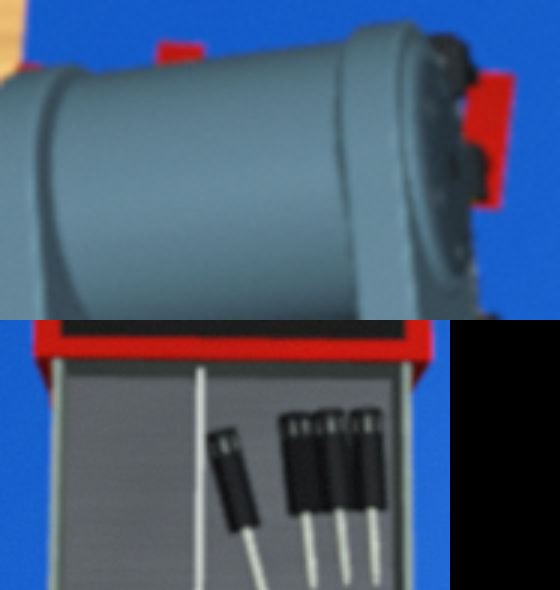

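All four drivers lie flat in the wide bay. The rolls are next.

Emit:
servo_tool --motion '[{"tx": 0.08,"ty": 0.055,"tz": 0.05,"roll": 0.02,"fingers": 0.2},{"tx": 0.18,"ty": 0.125,"tz": 0.1,"roll": 0.05,"fingers": 0.2},{"tx": 0.27,"ty": 0.19,"tz": 0.18,"roll": 0.071,"fingers": 0.2},{"tx": 0.314,"ty": 0.221,"tz": 0.22,"roll": 0.071,"fingers": 0.2},{"tx": 0.314,"ty": 0.221,"tz": 0.22,"roll": 0.071,"fingers": 0.2},{"tx": 0.314,"ty": 0.221,"tz": 0.22,"roll": 0.071,"fingers": 0.2}]'

```text
clock: 33.42
tcp_pos: [0.533, 0.2806, 0.2806]
tool_rot: [-2.305, -2.131, 0.007]
force: [-0.9, -0.0, 0.0]
width: 0.0353
finger_force: 0.0
```

```bash
python3 - <<'E'
from h import *
plan((.5333,.281,.195,-5))
W=np.load("top0.npy")
m=(W[:,:,2]>.19)&(W[:,:,0]<.519)&(W[:,:,0]>.45)&(W[:,:,1]>.25)&(W[:,:,1]<.45)&(W[:,:,2]<.216)
n,l,s,cc=cv2.connectedComponentsWithStats(m.astype(np.uint8))
for k in range(1,n): p=W[l==k]; print("peg tip",len(p),p.mean(0).round(4),p.min(0).round(4),p.max(0).round(4))
d,W=cloud("scene"); p=W.reshape(-1,3)
p=p[(p[:,0]>.50)&(p[:,0]<.56)&(p[:,1]>.25)&(p[:,1]<.45)&(p[:,2]>.13)&(p[:,2]<.22)]
for a,b in((.255,.345),(.36,.45)):
    q=p[(p[:,1]>a)&(p[:,1]<b)]; print(len(q),np.percentile(q,[2,50,98],axis=0).round(4).tolist())
E
```

```text
(0.5333, 0.281, 0.195, -5) t [0.002 0.003 0.342] roll 0.003 q1 0.48
now [0.533  0.2806 0.2806] yaw -4.5 w 0.0353 F [-0.9 -0.   0. ] ff 0.0 t 33.4167
peg tip 29 [0.5109 0.4065 0.2011] [0.5049 0.4035 0.1922] [0.5173 0.4109 0.2104]
peg tip 38 [0.5068 0.3034 0.1988] [0.4962 0.3    0.1901] [0.5173 0.3082 0.2104]
695 [[0.505, 0.259, 0.1445], [0.5423, 0.2841, 0.191], [0.5511, 0.3299, 0.215]]
518 [[0.5115, 0.362, 0.1581], [0.5494, 0.3846, 0.1948], [0.5597, 0.4312, 0.2148]]
```

Emit:
servo_tool --motion '[{"tx": 0,"ty": 0.005,"tz": 0.06,"roll": 0,"fingers": 0.2},{"tx": 0,"ty": 0.005,"tz": 0.14,"roll": 0,"fingers": 0.2},{"tx": 0,"ty": 0.005,"tz": 0.21,"roll": 0,"fingers": 0.2},{"tx": 0,"ty": 0.005,"tz": 0.27,"roll": 0,"fingers": 0.2},{"tx": 0,"ty": 0.005,"tz": 0.31,"roll": 0,"fingers": 0.2},{"tx": 0,"ty": 0.005,"tz": 0.335,"roll": 0,"fingers": 0.2},{"tx": 0,"ty": 0.005,"tz": 0.335,"roll": 0,"fingers": 0.2},{"tx": 0,"ty": 0.005,"tz": 0.335,"roll": 0,"fingers": 0.3},{"tx": 0,"ty": 0.005,"tz": 0.335,"roll": 0,"fingers": 0.4},{"tx": 0,"ty": 0.005,"tz": 0.335,"roll": 0,"fingers": 1},{"tx": 0,"ty": 0.005,"tz": 0.335,"roll": 0,"fingers": 1},{"tx": 0,"ty": 0.005,"tz": 0.335,"roll": 0,"fingers": 1}]'

```text
clock: 34.47
tcp_pos: [0.536, 0.2808, 0.2006]
tool_rot: [2.309, 2.129, 0.002]
force: [-0.0, -0.9, 3.3]
width: 0.024
finger_force: 29.6
```

Emit:
servo_tool --motion '[{"tx": 0,"ty": 0,"tz": -0.02,"roll": 0,"fingers": 1},{"tx": 0,"ty": 0,"tz": -0.05,"roll": 0,"fingers": 1},{"tx": 0,"ty": 0,"tz": -0.08,"roll": 0,"fingers": 1},{"tx": 0,"ty": 0,"tz": -0.088,"roll": 0,"fingers": 1},{"tx": 0,"ty": 0,"tz": -0.088,"roll": 0,"fingers": 1},{"tx": 0,"ty": 0,"tz": -0.088,"roll": 0,"fingers": 1}]'

```text
clock: 34.97
tcp_pos: [0.5355, 0.2808, 0.2217]
tool_rot: [2.31, 2.129, 0.001]
force: [0.6, -1.3, -1.6]
width: 0.0235
finger_force: 29.5
```

```bash
python3 - <<'E'
from h import *
plan((.5333,.281,.195,-5))
d,W=cloud("scene"); p=W.reshape(-1,3)
p=p[(p[:,0]>.50)&(p[:,0]<.56)&(p[:,1]>.25)&(p[:,1]<.345)&(p[:,2]>.13)&(p[:,2]<.24)]
print(len(p),np.percentile(p,[2,50,98],axis=0).round(4).tolist())
cv2.imwrite("pics/sc11.png",cv2.resize(cv2.cvtColor(d["img"],cv2.COLOR_RGB2BGR)[60:230,300:500],None,fx=3,fy=3))
E
```

```text
(0.5333, 0.281, 0.195, -5) t [ 0.    -0.009  0.107] roll 0.002 q1 0.48
now [0.5355 0.2808 0.2217] yaw -4.7 w 0.0235 F [ 0.6 -1.3 -1.6] ff 29.5 t 34.9667
673 [[0.5124, 0.2599, 0.1652], [0.5431, 0.2738, 0.2054], [0.5577, 0.3316, 0.2379]]
```

View pics/sc11.png

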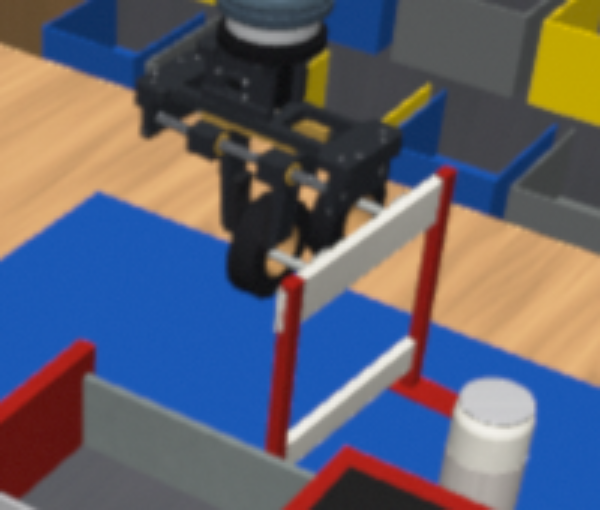

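The roll is raised with the peg inside its bore (crop 285,262). I'll draw it forward now.

Emit:
servo_tool --motion '[{"tx": 0,"ty": -0.03,"tz": 0,"roll": 0,"fingers": 1},{"tx": 0,"ty": -0.07,"tz": 0,"roll": 0,"fingers": 1},{"tx": 0,"ty": -0.11,"tz": 0,"roll": 0,"fingers": 1},{"tx": 0,"ty": -0.15,"tz": 0,"roll": 0,"fingers": 1},{"tx": 0,"ty": -0.17,"tz": 0,"roll": 0,"fingers": 1}]'

```text
clock: 35.43
tcp_pos: [0.4911, 0.2845, 0.2213]
tool_rot: [-2.309, -2.13, 0.001]
force: [-0.2, 0.1, -1.0]
width: 0.0239
finger_force: 29.5
```

Emit:
servo_tool --motion '[{"tx": 0,"ty": -0.04,"tz": 0,"roll": 0,"fingers": 1},{"tx": 0,"ty": -0.08,"tz": 0,"roll": 0,"fingers": 1},{"tx": 0,"ty": -0.13,"tz": 0,"roll": 0,"fingers": 1},{"tx": 0,"ty": -0.16,"tz": 0,"roll": 0,"fingers": 1},{"tx": 0,"ty": -0.18,"tz": 0,"roll": 0,"fingers": 1},{"tx": 0,"ty": -0.18,"tz": 0,"roll": 0,"fingers": 1}]'

```text
clock: 35.93
tcp_pos: [0.4472, 0.2881, 0.2216]
tool_rot: [-2.309, -2.13, 0.0]
force: [0.0, -0.1, -1.3]
width: 0.0238
finger_force: 29.5
```

Emit:
servo_tool --motion '[{"tx": 0,"ty": 0,"tz": -0.05,"roll": 0,"fingers": 1},{"tx": 0,"ty": 0,"tz": -0.15,"roll": 0,"fingers": 1},{"tx": 0,"ty": 0,"tz": -0.25,"roll": 0,"fingers": 1},{"tx": 0,"ty": 0,"tz": -0.3,"roll": 0,"fingers": 1},{"tx": 0,"ty": 0,"tz": -0.3,"roll": 0,"fingers": 1}]'

```text
clock: 36.35
tcp_pos: [0.4502, 0.2884, 0.3]
tool_rot: [2.308, 2.127, 0.01]
force: [0.8, 0.4, -0.9]
width: 0.0239
finger_force: 29.5
```

```bash
python3 - <<'E'
from h import *
plan((.58,.047,.29,0),(.58,.047,.172,0))
E
```

```text
(0.58, 0.047, 0.29, 0) t [-0.92   0.596  0.041] roll -0.026 q1 0.08
(0.58, 0.047, 0.172, 0) t [-0.922  0.593  0.513] roll -0.026 q1 0.08
now [0.4502 0.2884 0.3   ] yaw -4.7 w 0.0239 F [ 0.8  0.4 -0.9] ff 29.5 t 36.35
```

Emit:
servo_tool --motion '[{"tx": -0.07,"ty": 0.045,"tz": 0,"roll": 0,"fingers": 1},{"tx": -0.17,"ty": 0.115,"tz": 0,"roll": 0,"fingers": 1},{"tx": -0.28,"ty": 0.19,"tz": 0,"roll": 0,"fingers": 1},{"tx": -0.39,"ty": 0.265,"tz": 0,"roll": 0,"fingers": 1},{"tx": -0.5,"ty": 0.345,"tz": 0,"roll": 0,"fingers": 1},{"tx": -0.61,"ty": 0.425,"tz": 0,"roll": -0.01,"fingers": 1},{"tx": -0.72,"ty": 0.5,"tz": 0,"roll": -0.02,"fingers": 1},{"tx": -0.82,"ty": 0.57,"tz": 0,"roll": -0.026,"fingers": 1},{"tx": -0.89,"ty": 0.62,"tz": 0,"roll": -0.026,"fingers": 1},{"tx": -0.915,"ty": 0.638,"tz": 0,"roll": -0.026,"fingers": 1},{"tx": -0.915,"ty": 0.638,"tz": 0,"roll": -0.026,"fingers": 1},{"tx": -0.915,"ty": 0.638,"tz": 0,"roll": -0.026,"fingers": 1}]'

```text
clock: 37.35
tcp_pos: [0.588, 0.0472, 0.2951]
tool_rot: [-2.22, -2.219, 0.002]
force: [-0.8, 0.3, -1.1]
width: 0.024
finger_force: 29.5
```

```bash
python3 - <<'E'
from h import *
plan((.59,.048,.171,0))
o=ctrl.get_obs()["tcp_pos"]; d,W=cloud("scene"); p=W.reshape(-1,3)
p=p[(abs(p[:,0]-o[0])<.03)&(abs(p[:,1]-o[1]-.02)<.06)&(p[:,2]>.195)&(p[:,2]<o[2]-.012)]; print(len(p),np.percentile(p,[1,50,99],axis=0).round(4))
E
```

```text
(0.59, 0.048, 0.171, 0) t [0.003 0.009 0.496] roll -0.0 q1 0.08
now [0.588  0.0472 0.2951] yaw -0.0 w 0.024 F [-0.8  0.3 -1.1] ff 29.5 t 37.35
512 [[0.5781 0.0252 0.2329]
 [0.5976 0.0501 0.2592]
 [0.6014 0.1039 0.2825]]
```

Emit:
servo_tool --motion '[{"tx": 0.003,"ty": 0.008,"tz": 0.08,"roll": 0,"fingers": 1},{"tx": 0.003,"ty": 0.008,"tz": 0.18,"roll": 0,"fingers": 1},{"tx": 0.003,"ty": 0.008,"tz": 0.28,"roll": 0,"fingers": 1},{"tx": 0.003,"ty": 0.008,"tz": 0.37,"roll": 0,"fingers": 1},{"tx": 0.003,"ty": 0.008,"tz": 0.43,"roll": 0,"fingers": 1},{"tx": 0.003,"ty": 0.008,"tz": 0.47,"roll": 0,"fingers": 1},{"tx": 0.003,"ty": 0.008,"tz": 0.49,"roll": 0,"fingers": 1},{"tx": 0.003,"ty": 0.008,"tz": 0.497,"roll": 0,"fingers": 1},{"tx": 0.003,"ty": 0.008,"tz": 0.497,"roll": 0,"fingers": 1},{"tx": 0.003,"ty": 0.008,"tz": 0.497,"roll": 0,"fingers": 1}]'

```text
clock: 38.23
tcp_pos: [0.5913, 0.0478, 0.1734]
tool_rot: [2.22, 2.221, 0.002]
force: [-0.1, -0.9, -1.3]
width: 0.0234
finger_force: 29.5
```

Emit:
servo_tool --motion '[{"tx": 0,"ty": 0,"tz": 0.006,"roll": 0,"fingers": 1},{"tx": 0,"ty": 0,"tz": 0.012,"roll": 0,"fingers": 1},{"tx": 0,"ty": 0,"tz": 0.012,"roll": 0,"fingers": 1},{"tx": 0,"ty": 0,"tz": 0.012,"roll": 0,"fingers": -0.36},{"tx": 0,"ty": 0,"tz": 0.012,"roll": 0,"fingers": -0.36},{"tx": 0,"ty": 0,"tz": 0.012,"roll": 0,"fingers": -0.36},{"tx": 0,"ty": 0,"tz": 0.012,"roll": 0,"fingers": -0.36},{"tx": 0,"ty": 0,"tz": 0.012,"roll": 0,"fingers": -0.36}]'

```text
clock: 38.9
tcp_pos: [0.5907, 0.0476, 0.1694]
tool_rot: [2.221, 2.221, 0.0]
force: [-0.3, 0.0, 1.2]
width: 0.0553
finger_force: 0.0
```

```bash
python3 - <<'E'
from h import *
plan((.59,.068,.178,0))
d,W=cloud("scene"); cv2.imwrite("pics/sc12.png",cv2.resize(cv2.cvtColor(d["img"],cv2.COLOR_RGB2BGR)[120:330,200:460],None,fx=2.5,fy=2.5))
E
```

```text
(0.59, 0.068, 0.178, 0) t [ 0.081 -0.003 -0.035] roll 0.0 q1 0.11
now [0.5907 0.0476 0.1694] yaw 0.0 w 0.0553 F [-0.3  0.   1.2] ff 0.0 t 38.9
```

View pics/sc12.png

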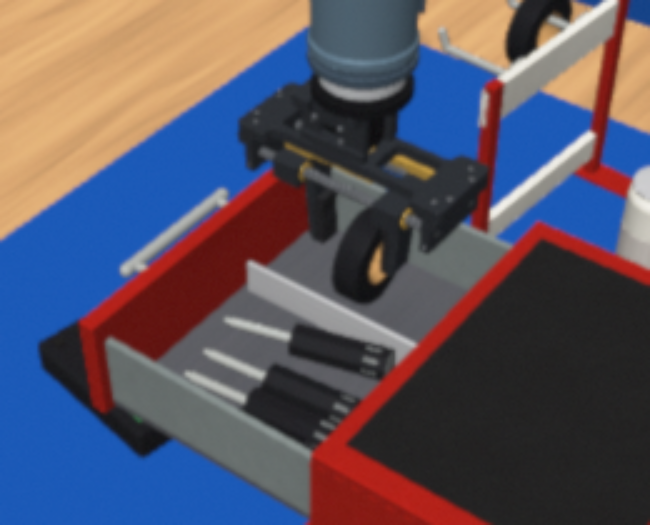

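The roll stands on edge in the narrow bay (crop 365,255), released. I'll tip it rearward.

Emit:
servo_tool --motion '[{"tx": 0.03,"ty": 0,"tz": -0.01,"roll": 0,"fingers": -0.36},{"tx": 0.06,"ty": 0,"tz": -0.025,"roll": 0,"fingers": -0.36},{"tx": 0.08,"ty": 0,"tz": -0.035,"roll": 0,"fingers": -0.36},{"tx": 0.08,"ty": 0.03,"tz": -0.035,"roll": 0,"fingers": -0.36},{"tx": 0.08,"ty": 0.06,"tz": -0.035,"roll": 0,"fingers": -0.36},{"tx": 0.08,"ty": 0.09,"tz": -0.035,"roll": 0,"fingers": -0.36},{"tx": 0.08,"ty": 0.12,"tz": -0.035,"roll": 0,"fingers": -0.36},{"tx": 0.08,"ty": 0.15,"tz": -0.035,"roll": 0,"fingers": -0.36},{"tx": 0.08,"ty": 0.175,"tz": -0.035,"roll": 0,"fingers": -0.36},{"tx": 0.08,"ty": 0.19,"tz": -0.035,"roll": 0,"fingers": -0.36},{"tx": 0.08,"ty": 0.19,"tz": -0.035,"roll": 0,"fingers": -0.36},{"tx": 0.08,"ty": 0.19,"tz": -0.035,"roll": 0,"fingers": -0.36}]'

```text
clock: 39.95
tcp_pos: [0.6381, 0.0676, 0.1777]
tool_rot: [-2.221, -2.221, 0.001]
force: [0.4, -1.1, 0.4]
width: 0.0601
finger_force: 0.0
```

```bash
python3 - <<'E'
from h import *
plan((.59,.068,.30,0))
for n in("scene","top"):
    d,W=cloud(n); p=W.reshape(-1,3); p=p[(p[:,0]>.495)&(p[:,0]<.69)&(p[:,1]>.022)&(p[:,1]<.115)&(p[:,2]>.112)&(p[:,2]<.16)]
    print(n,len(p),np.percentile(p,[1,50,99],axis=0).round(4).tolist())
E
```

```text
(0.59, 0.068, 0.3, 0) t [ 0.002 -0.193 -0.489] roll 0.0 q1 0.11
now [0.6381 0.0676 0.1777] yaw 0.0 w 0.0601 F [ 0.4 -1.1  0.4] ff 0.0 t 39.95
scene 1407 [[0.4993, 0.0247, 0.1125], [0.6132, 0.0741, 0.1278], [0.668, 0.1149, 0.1594]]
top 3 [[0.6289, 0.0443, 0.1246], [0.6317, 0.1082, 0.1261], [0.6593, 0.1084, 0.1281]]
```

Emit:
servo_tool --motion '[{"tx": 0,"ty": 0,"tz": -0.08,"roll": 0,"fingers": -0.36},{"tx": 0,"ty": 0,"tz": -0.2,"roll": 0,"fingers": -0.36},{"tx": 0,"ty": 0,"tz": -0.35,"roll": 0,"fingers": 0},{"tx": 0.05,"ty": -0.05,"tz": -0.5,"roll": 0,"fingers": 0.2},{"tx": 0.15,"ty": -0.12,"tz": -0.6,"roll": 0,"fingers": 0.2},{"tx": 0.28,"ty": -0.2,"tz": -0.62,"roll": 0,"fingers": 0.2},{"tx": 0.42,"ty": -0.28,"tz": -0.62,"roll": 0,"fingers": 0.2},{"tx": 0.56,"ty": -0.34,"tz": -0.62,"roll": 0,"fingers": 0.2},{"tx": 0.65,"ty": -0.38,"tz": -0.62,"roll": 0,"fingers": 0.2}]'

```text
clock: 40.8
tcp_pos: [0.541, 0.2328, 0.3338]
tool_rot: [-2.219, -2.223, -0.002]
force: [-0.8, 0.3, -0.5]
width: 0.0351
finger_force: 0.0
```

```bash
python3 - <<'E'
from h import *
plan((.5445,.3835,.28,-5))
d,W=cloud("top"); p=W.reshape(-1,3); p=p[(p[:,0]>.495)&(p[:,0]<.69)&(p[:,1]>.022)&(p[:,1]<.115)&(p[:,2]>.12)&(p[:,2]<.16)]
if len(p): print(len(p),np.percentile(p,[1,50,99],axis=0).round(4).tolist())
p=W.reshape(-1,3); p=p[(p[:,0]>.5)&(p[:,0]<.575)&(p[:,1]>.25)&(p[:,1]<.45)&(p[:,2]>.212)&(p[:,2]<.225)]
if len(p): print(len(p),p.mean(0),p.min(0),p.max(0))
E
```

```text
(0.5445, 0.3835, 0.28, -5) t [0.602 0.015 0.216] roll 0.028 q1 0.61
now [0.541  0.2328 0.3338] yaw 0.1 w 0.0351 F [-0.8  0.3 -0.5] ff 0.0 t 40.8
699 [[0.6036, 0.0332, 0.1224], [0.6407, 0.0705, 0.1276], [0.6787, 0.1083, 0.1324]]
102 [0.54268134 0.40365117 0.21413741] [0.53419679 0.38554475 0.21200299] [0.55194276 0.42127148 0.21873619]
```

Emit:
servo_tool --motion '[{"tx": 0.1,"ty": 0,"tz": 0,"roll": 0.01,"fingers": 0.2},{"tx": 0.24,"ty": 0.01,"tz": 0.05,"roll": 0.02,"fingers": 0.2},{"tx": 0.38,"ty": 0.013,"tz": 0.1,"roll": 0.028,"fingers": 0.2},{"tx": 0.5,"ty": 0.015,"tz": 0.15,"roll": 0.028,"fingers": 0.2},{"tx": 0.58,"ty": 0.015,"tz": 0.19,"roll": 0.028,"fingers": 0.2},{"tx": 0.602,"ty": 0.015,"tz": 0.2,"roll": 0.028,"fingers": 0.2},{"tx": 0.602,"ty": 0.015,"tz": 0.2,"roll": 0.028,"fingers": 0.2},{"tx": 0.602,"ty": 0.015,"tz": 0.2,"roll": 0.028,"fingers": 0.2}]'

```text
clock: 41.52
tcp_pos: [0.5469, 0.3799, 0.2832]
tool_rot: [2.316, 2.122, -0.001]
force: [0.7, -0.5, -0.2]
width: 0.0354
finger_force: 0.0
```

```bash
python3 -c "
from h import *
plan((.5452,.3835,.196,-5))"
```

```text
(0.5452, 0.3835, 0.196, -5) t [ 0.014 -0.008  0.349] roll -0.0 q1 0.61
now [0.5469 0.3799 0.2832] yaw -5.0 w 0.0354 F [ 0.7 -0.5 -0.2] ff 0.0 t 41.5167
```

Emit:
servo_tool --motion '[{"tx": 0.01,"ty": -0.005,"tz": 0.06,"roll": 0,"fingers": 0.2},{"tx": 0.01,"ty": -0.005,"tz": 0.14,"roll": 0,"fingers": 0.2},{"tx": 0.01,"ty": -0.005,"tz": 0.21,"roll": 0,"fingers": 0.2},{"tx": 0.01,"ty": -0.005,"tz": 0.27,"roll": 0,"fingers": 0.2},{"tx": 0.01,"ty": -0.005,"tz": 0.31,"roll": 0,"fingers": 0.2},{"tx": 0.01,"ty": -0.005,"tz": 0.335,"roll": 0,"fingers": 0.2},{"tx": 0.01,"ty": -0.005,"tz": 0.335,"roll": 0,"fingers": 0.2},{"tx": 0.01,"ty": -0.005,"tz": 0.335,"roll": 0,"fingers": 0.3},{"tx": 0.01,"ty": -0.005,"tz": 0.335,"roll": 0,"fingers": 0.4},{"tx": 0.01,"ty": -0.005,"tz": 0.335,"roll": 0,"fingers": 1},{"tx": 0.01,"ty": -0.005,"tz": 0.335,"roll": 0,"fingers": 1},{"tx": 0.01,"ty": -0.005,"tz": 0.335,"roll": 0,"fingers": 1}]'

```text
clock: 42.52
tcp_pos: [0.5463, 0.3834, 0.2005]
tool_rot: [2.316, 2.121, 0.003]
force: [0.1, -1.5, 3.7]
width: 0.0236
finger_force: 29.5
```

Emit:
servo_tool --motion '[{"tx": 0,"ty": 0,"tz": -0.02,"roll": 0,"fingers": 1},{"tx": 0,"ty": 0,"tz": -0.05,"roll": 0,"fingers": 1},{"tx": 0,"ty": 0,"tz": -0.08,"roll": 0,"fingers": 1},{"tx": 0,"ty": 0,"tz": -0.088,"roll": 0,"fingers": 1},{"tx": 0,"ty": 0,"tz": -0.088,"roll": 0,"fingers": 1},{"tx": 0,"ty": 0,"tz": -0.088,"roll": 0,"fingers": 1}]'

```text
clock: 43.02
tcp_pos: [0.5458, 0.3833, 0.2214]
tool_rot: [2.317, 2.122, 0.001]
force: [-0.7, -0.4, -1.5]
width: 0.0241
finger_force: 29.5
```

```bash
python3 - <<'E'
from h import *
plan((.5333,.281,.195,-5))
d,W=cloud("scene"); p=W.reshape(-1,3)
p=p[(p[:,0]>.50)&(p[:,0]<.563)&(p[:,1]>.35)&(p[:,1]<.45)&(p[:,2]>.13)&(p[:,2]<.24)]
print(len(p),np.percentile(p,[2,50,98],axis=0).round(4).tolist())
E
```

```text
(0.5333, 0.281, 0.195, -5) t [-0.412 -0.014  0.106] roll -0.0 q1 0.48
now [0.5458 0.3833 0.2214] yaw -5.0 w 0.0241 F [-0.7 -0.4 -1.5] ff 29.5 t 43.0167
572 [[0.5204, 0.3628, 0.1691], [0.5512, 0.376, 0.2043], [0.5615, 0.4358, 0.2371]]
```

Same state as the first roll. Draw it forward, then raise it.

Emit:
servo_tool --motion '[{"tx": 0,"ty": -0.03,"tz": 0,"roll": 0,"fingers": 1},{"tx": 0,"ty": -0.07,"tz": 0,"roll": 0,"fingers": 1},{"tx": 0,"ty": -0.11,"tz": 0,"roll": 0,"fingers": 1},{"tx": 0,"ty": -0.15,"tz": 0,"roll": 0,"fingers": 1},{"tx": 0,"ty": -0.17,"tz": 0,"roll": 0,"fingers": 1}]'

```text
clock: 43.48
tcp_pos: [0.5014, 0.3873, 0.2211]
tool_rot: [-2.315, -2.123, 0.001]
force: [0.4, 0.8, -1.4]
width: 0.0241
finger_force: 29.5
```

Emit:
servo_tool --motion '[{"tx": 0,"ty": -0.04,"tz": 0,"roll": 0,"fingers": 1},{"tx": 0,"ty": -0.08,"tz": 0,"roll": 0,"fingers": 1},{"tx": 0,"ty": -0.13,"tz": 0,"roll": 0,"fingers": 1},{"tx": 0,"ty": -0.16,"tz": 0,"roll": 0,"fingers": 1},{"tx": 0,"ty": -0.18,"tz": 0,"roll": 0,"fingers": 1},{"tx": 0,"ty": -0.18,"tz": 0,"roll": 0,"fingers": 1}]'

```text
clock: 43.98
tcp_pos: [0.4574, 0.3912, 0.2214]
tool_rot: [-2.316, -2.123, 0.0]
force: [-0.1, 0.1, -0.9]
width: 0.024
finger_force: 29.5
```

Emit:
servo_tool --motion '[{"tx": 0,"ty": 0,"tz": -0.05,"roll": 0,"fingers": 1},{"tx": 0,"ty": 0,"tz": -0.15,"roll": 0,"fingers": 1},{"tx": 0,"ty": 0,"tz": -0.25,"roll": 0,"fingers": 1},{"tx": 0,"ty": 0,"tz": -0.34,"roll": 0,"fingers": 1},{"tx": 0,"ty": 0,"tz": -0.34,"roll": 0,"fingers": 1},{"tx": 0,"ty": 0,"tz": -0.34,"roll": 0,"fingers": 1}]'

```text
clock: 44.48
tcp_pos: [0.4598, 0.3912, 0.3084]
tool_rot: [2.316, 2.121, 0.006]
force: [-0.1, -0.5, -1.5]
width: 0.0234
finger_force: 29.5
```

```bash
python3 - <<'E'
from h import *
plan((.588,.048,.30,0))
o=ctrl.get_obs()["tcp_pos"]; d,W=cloud("scene"); p=W.reshape(-1,3)
p=p[(abs(p[:,0]-o[0])<.03)&(abs(p[:,1]-o[1]-.02)<.06)&(p[:,2]>.195)&(p[:,2]<o[2]-.012)]; print(len(p),np.percentile(p,[1,50,99],axis=0).round(4))
E
```

```text
(0.588, 0.048, 0.3, 0) t [-1.322  0.631  0.033] roll -0.028 q1 0.08
now [0.4598 0.3912 0.3084] yaw -5.1 w 0.0234 F [-0.1 -0.5 -1.5] ff 29.5 t 44.4833
426 [[0.4478 0.3699 0.2459]
 [0.4705 0.3983 0.2719]
 [0.4762 0.4472 0.2961]]
```

Emit:
servo_tool --motion '[{"tx": -0.07,"ty": 0.033,"tz": 0,"roll": 0,"fingers": 1},{"tx": -0.17,"ty": 0.08,"tz": 0,"roll": 0,"fingers": 1},{"tx": -0.28,"ty": 0.134,"tz": 0,"roll": 0,"fingers": 1},{"tx": -0.39,"ty": 0.186,"tz": 0,"roll": 0,"fingers": 1},{"tx": -0.5,"ty": 0.239,"tz": 0,"roll": 0,"fingers": 1},{"tx": -0.61,"ty": 0.291,"tz": 0,"roll": 0,"fingers": 1},{"tx": -0.7,"ty": 0.334,"tz": 0,"roll": 0,"fingers": 1}]'

```text
clock: 45.12
tcp_pos: [0.5262, 0.207, 0.304]
tool_rot: [-2.317, -2.12, 0.005]
force: [-0.4, -0.9, -0.5]
width: 0.0241
finger_force: 29.5
```

Emit:
servo_tool --motion '[{"tx": -0.1,"ty": 0.048,"tz": 0,"roll": 0,"fingers": 1},{"tx": -0.2,"ty": 0.095,"tz": 0,"roll": -0.01,"fingers": 1},{"tx": -0.3,"ty": 0.143,"tz": 0,"roll": -0.02,"fingers": 1},{"tx": -0.4,"ty": 0.19,"tz": 0,"roll": -0.028,"fingers": 1},{"tx": -0.5,"ty": 0.239,"tz": 0,"roll": -0.028,"fingers": 1},{"tx": -0.58,"ty": 0.277,"tz": 0,"roll": -0.028,"fingers": 1},{"tx": -0.622,"ty": 0.297,"tz": 0,"roll": -0.028,"fingers": 1},{"tx": -0.622,"ty": 0.297,"tz": 0,"roll": -0.028,"fingers": 1},{"tx": -0.622,"ty": 0.297,"tz": 0,"roll": -0.028,"fingers": 1}]'

```text
clock: 45.87
tcp_pos: [0.5863, 0.048, 0.3049]
tool_rot: [-2.221, -2.219, 0.002]
force: [0.3, 0.3, -1.2]
width: 0.0237
finger_force: 29.5
```

```bash
python3 - <<'E'
from h import *
plan((.583,.048,.172,0))
o=ctrl.get_obs()["tcp_pos"]; d,W=cloud("scene"); p=W.reshape(-1,3)
p=p[(abs(p[:,0]-o[0])<.03)&(abs(p[:,1]-o[1]-.02)<.06)&(p[:,2]>.195)&(p[:,2]<o[2]-.012)]; print(len(p),np.percentile(p,[1,50,99],axis=0).round(4))
E
```

```text
(0.583, 0.048, 0.172, 0) t [-0.    -0.012  0.532] roll -0.0 q1 0.08
now [0.5863 0.048  0.3049] yaw -0.1 w 0.0237 F [ 0.3  0.3 -1.2] ff 29.5 t 45.8667
530 [[0.5765 0.0276 0.2428]
 [0.5959 0.055  0.2685]
 [0.5998 0.105  0.2923]]
```

Emit:
servo_tool --motion '[{"tx": 0,"ty": -0.022,"tz": 0.08,"roll": 0,"fingers": 1},{"tx": 0,"ty": -0.022,"tz": 0.18,"roll": 0,"fingers": 1},{"tx": 0,"ty": -0.022,"tz": 0.28,"roll": 0,"fingers": 1},{"tx": 0,"ty": -0.022,"tz": 0.38,"roll": 0,"fingers": 1},{"tx": 0,"ty": -0.022,"tz": 0.46,"roll": 0,"fingers": 1},{"tx": 0,"ty": -0.022,"tz": 0.5,"roll": 0,"fingers": 1},{"tx": 0,"ty": -0.022,"tz": 0.525,"roll": 0,"fingers": 1},{"tx": 0,"ty": -0.022,"tz": 0.535,"roll": 0,"fingers": 1},{"tx": 0,"ty": -0.022,"tz": 0.535,"roll": 0,"fingers": 1},{"tx": 0,"ty": -0.022,"tz": 0.535,"roll": 0,"fingers": 1}]'

```text
clock: 46.75
tcp_pos: [0.5821, 0.048, 0.1738]
tool_rot: [2.22, 2.221, 0.002]
force: [0.4, 1.1, -0.8]
width: 0.0239
finger_force: 29.5
```

Emit:
servo_tool --motion '[{"tx": 0,"ty": 0.01,"tz": 0,"roll": 0,"fingers": 1},{"tx": 0,"ty": 0.025,"tz": 0,"roll": 0,"fingers": 1},{"tx": 0,"ty": 0.04,"tz": 0,"roll": 0,"fingers": 1},{"tx": 0,"ty": 0.052,"tz": 0,"roll": 0,"fingers": 1},{"tx": 0,"ty": 0.052,"tz": 0,"roll": 0,"fingers": 1}]'

```text
clock: 47.17
tcp_pos: [0.5951, 0.0477, 0.1728]
tool_rot: [2.221, 2.221, 0.001]
force: [-0.4, -0.3, -1.3]
width: 0.0238
finger_force: 29.5
```

Emit:
servo_tool --motion '[{"tx": 0,"ty": -0.004,"tz": 0.006,"roll": 0,"fingers": 1},{"tx": 0,"ty": -0.004,"tz": 0.01,"roll": 0,"fingers": 1},{"tx": 0,"ty": -0.004,"tz": 0.01,"roll": 0,"fingers": 1},{"tx": 0,"ty": -0.004,"tz": 0.01,"roll": 0,"fingers": -0.14},{"tx": 0,"ty": -0.004,"tz": 0.01,"roll": 0,"fingers": -0.14},{"tx": 0,"ty": -0.004,"tz": 0.01,"roll": 0,"fingers": -0.14},{"tx": 0,"ty": -0.004,"tz": 0.01,"roll": 0,"fingers": -0.14},{"tx": 0,"ty": -0.004,"tz": 0.01,"roll": 0,"fingers": -0.14}]'

```text
clock: 47.83
tcp_pos: [0.5934, 0.0478, 0.1702]
tool_rot: [2.221, 2.221, 0.0]
force: [-0.3, 0.6, 0.5]
width: 0.0499
finger_force: 0.0
```

Emit:
servo_tool --motion '[{"tx": 0.03,"ty": 0,"tz": -0.01,"roll": 0,"fingers": -0.14},{"tx": 0.06,"ty": 0,"tz": -0.025,"roll": 0,"fingers": -0.14},{"tx": 0.08,"ty": 0,"tz": -0.035,"roll": 0,"fingers": -0.14},{"tx": 0.08,"ty": -0.03,"tz": -0.035,"roll": 0,"fingers": -0.14},{"tx": 0.08,"ty": -0.06,"tz": -0.035,"roll": 0,"fingers": -0.14},{"tx": 0.08,"ty": -0.09,"tz": -0.035,"roll": 0,"fingers": -0.14},{"tx": 0.08,"ty": -0.12,"tz": -0.035,"roll": 0,"fingers": -0.14},{"tx": 0.08,"ty": -0.145,"tz": -0.035,"roll": 0,"fingers": -0.14},{"tx": 0.08,"ty": -0.17,"tz": -0.04,"roll": 0,"fingers": -0.14},{"tx": 0.08,"ty": -0.17,"tz": -0.06,"roll": 0,"fingers": -0.14},{"tx": 0.08,"ty": -0.17,"tz": -0.12,"roll": 0,"fingers": -0.14},{"tx": 0.08,"ty": -0.17,"tz": -0.25,"roll": 0,"fingers": -0.14}]'

```text
clock: 48.83
tcp_pos: [0.5483, 0.0678, 0.2295]
tool_rot: [-2.218, -2.217, 0.007]
force: [0.3, -0.1, -0.8]
width: 0.05
finger_force: 0.0
```

Emit:
servo_tool --motion '[{"tx": 0,"ty": 0,"tz": -0.12,"roll": 0,"fingers": 0.2},{"tx": 0,"ty": -0.12,"tz": -0.28,"roll": 0,"fingers": 0.2},{"tx": -0.1,"ty": -0.28,"tz": -0.4,"roll": 0,"fingers": 0.45},{"tx": -0.2,"ty": -0.42,"tz": -0.42,"roll": 0,"fingers": 0.45},{"tx": -0.3,"ty": -0.52,"tz": -0.42,"roll": 0,"fingers": 0.45},{"tx": -0.3,"ty": -0.6,"tz": -0.42,"roll": 0,"fingers": 0.45},{"tx": -0.3,"ty": -0.6,"tz": -0.42,"roll": 0,"fingers": 0.45}]'

```text
clock: 49.42
tcp_pos: [0.3976, -0.0084, 0.3389]
tool_rot: [2.222, 2.217, -0.0]
force: [0.7, -0.1, -0.5]
width: 0.0242
finger_force: 0.0
```

```bash
python3 - <<'E'
from h import *
plan((.4515,-.0136,.30,0))
d,W=cloud("scene"); cv2.imwrite("pics/sc13.png",cv2.resize(cv2.cvtColor(d["img"],cv2.COLOR_RGB2BGR)[100:440,120:520],None,fx=1.9,fy=1.7))
p=W.reshape(-1,3); p=p[(p[:,0]>.48)&(p[:,0]<.69)&(p[:,1]>.022)&(p[:,1]<.115)&(p[:,2]>.122)&(p[:,2]<.18)]
print(len(p),np.percentile(p,[1,10,50,90,99],axis=0).round(4).tolist())
E
```

```text
(0.4515, -0.0136, 0.3, 0) t [-0.02   0.215  0.156] roll -0.001 q1 -0.03
now [ 0.3976 -0.0084  0.3389] yaw -0.1 w 0.0242 F [ 0.7 -0.1 -0.5] ff 0.0 t 49.4167
1996 [[0.5004, 0.0256, 0.1224], [0.502, 0.0339, 0.1255], [0.5486, 0.0697, 0.1285], [0.6507, 0.1121, 0.1628], [0.6678, 0.1149, 0.1783]]
```

View pics/sc13.png

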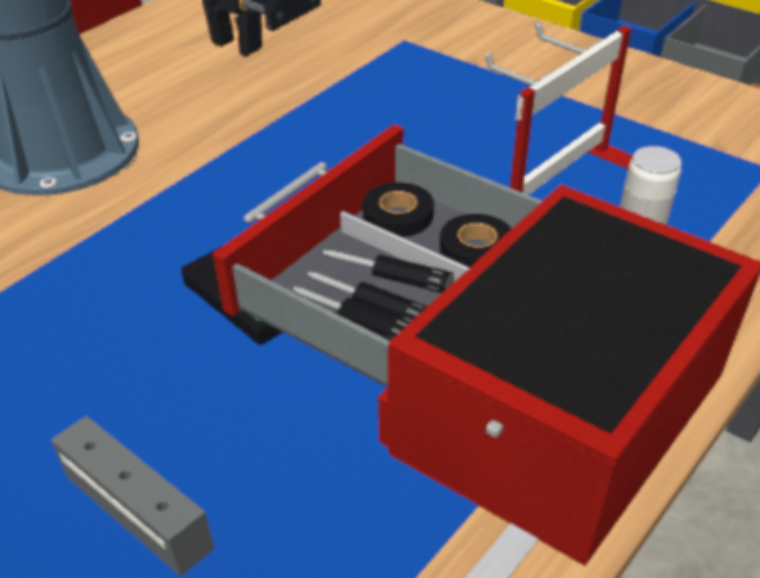

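All items are stowed: both rolls lie flat (crop 398,208 and 477,238) and the drivers are down. The stand is upright in place. I'll shut the drawer with closed fingers against the bar.

Emit:
servo_tool --motion '[{"tx": -0.02,"ty": 0,"tz": 0.1,"roll": 0,"fingers": 1},{"tx": -0.02,"ty": 0,"tz": 0.23,"roll": 0,"fingers": 1},{"tx": -0.02,"ty": 0,"tz": 0.37,"roll": 0,"fingers": 1},{"tx": -0.02,"ty": 0,"tz": 0.51,"roll": 0,"fingers": 1},{"tx": -0.02,"ty": 0,"tz": 0.63,"roll": 0,"fingers": 1},{"tx": -0.02,"ty": 0,"tz": 0.7,"roll": 0,"fingers": 1},{"tx": -0.02,"ty": 0,"tz": 0.728,"roll": 0,"fingers": 1},{"tx": -0.02,"ty": 0,"tz": 0.728,"roll": 0,"fingers": 1},{"tx": -0.02,"ty": 0,"tz": 0.728,"roll": 0,"fingers": 1}]'

```text
clock: 50.22
tcp_pos: [0.4017, -0.0122, 0.1561]
tool_rot: [2.221, 2.222, 0.001]
force: [-0.1, 0.0, 0.1]
width: 0.0007
finger_force: 0.0
```

Emit:
servo_tool --motion '[{"tx": 0,"ty": 0.04,"tz": 0,"roll": 0,"fingers": 1},{"tx": 0,"ty": 0.08,"tz": 0,"roll": 0,"fingers": 1},{"tx": 0,"ty": 0.11,"tz": 0,"roll": 0,"fingers": 1},{"tx": 0,"ty": 0.14,"tz": 0,"roll": 0,"fingers": 1},{"tx": 0,"ty": 0.17,"tz": 0,"roll": 0,"fingers": 1},{"tx": 0,"ty": 0.2,"tz": 0,"roll": 0,"fingers": 1}]'

```text
clock: 50.72
tcp_pos: [0.4517, -0.0122, 0.156]
tool_rot: [2.221, 2.221, 0.001]
force: [-1.3, 0.2, 1.6]
width: 0.0006
finger_force: 0.7
```

```bash
python3 - <<'E'
from h import *
plan((.6285,-.0136,.157,0))
d,W=cloud("top"); cv2.imwrite("pics/top14.png",cv2.resize(cv2.cvtColor(d["img"],cv2.COLOR_RGB2BGR)[120:320,220:500],None,fx=2.5,fy=2.5))
E
```

```text
(0.6285, -0.0136, 0.157, 0) t [-0.006  0.707 -0.003] roll 0.0 q1 -0.02
now [ 0.4517 -0.0122  0.156 ] yaw 0.0 w 0.0006 F [-1.3  0.2  1.6] ff 0.7 t 50.7167
```

View pics/top14.png

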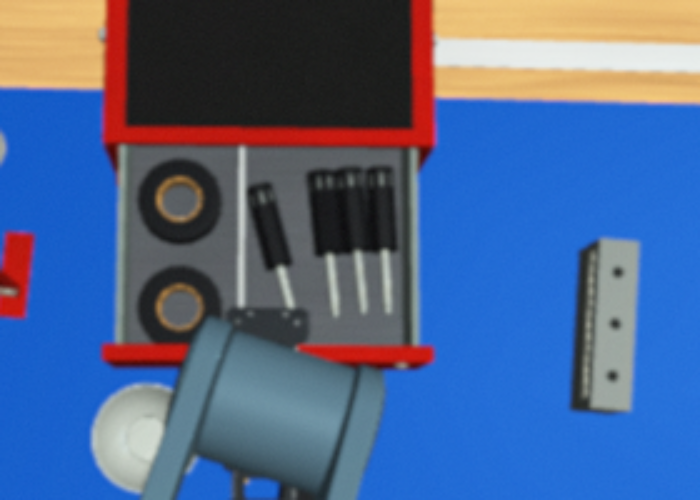

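All four drivers and both rolls are inside and the drawer is moving. I'll carry on pushing.

Emit:
servo_tool --motion '[{"tx": 0,"ty": 0.03,"tz": 0,"roll": 0,"fingers": 1},{"tx": 0,"ty": 0.07,"tz": 0,"roll": 0,"fingers": 1},{"tx": 0,"ty": 0.12,"tz": 0,"roll": 0,"fingers": 1},{"tx": 0,"ty": 0.17,"tz": 0,"roll": 0,"fingers": 1},{"tx": 0,"ty": 0.22,"tz": 0,"roll": 0,"fingers": 1},{"tx": 0,"ty": 0.27,"tz": 0,"roll": 0,"fingers": 1},{"tx": 0,"ty": 0.32,"tz": 0,"roll": 0,"fingers": 1},{"tx": 0,"ty": 0.37,"tz": 0,"roll": 0,"fingers": 1},{"tx": 0,"ty": 0.42,"tz": 0,"roll": 0,"fingers": 1},{"tx": 0,"ty": 0.46,"tz": 0,"roll": 0,"fingers": 1},{"tx": 0,"ty": 0.5,"tz": 0,"roll": 0,"fingers": 1},{"tx": 0,"ty": 0.52,"tz": 0,"roll": 0,"fingers": 1}]'

```text
clock: 51.77
tcp_pos: [0.5823, -0.0121, 0.1553]
tool_rot: [2.221, 2.221, 0.001]
force: [0.2, 0.6, 0.4]
width: 0.0003
finger_force: 0.0
```

Emit:
servo_tool --motion '[{"tx": 0,"ty": 0.03,"tz": 0,"roll": 0,"fingers": 1},{"tx": 0,"ty": 0.06,"tz": 0,"roll": 0,"fingers": 1},{"tx": 0,"ty": 0.09,"tz": 0,"roll": 0,"fingers": 1},{"tx": 0,"ty": 0.12,"tz": 0,"roll": 0,"fingers": 1},{"tx": 0,"ty": 0.14,"tz": 0,"roll": 0,"fingers": 1},{"tx": 0,"ty": 0.16,"tz": 0,"roll": 0,"fingers": 1},{"tx": 0,"ty": 0.16,"tz": 0,"roll": 0,"fingers": 1}]'

```text
clock: 52.35
tcp_pos: [0.6219, -0.0123, 0.1557]
tool_rot: [2.221, 2.221, 0.001]
force: [-0.7, -0.1, 0.3]
width: 0.0003
finger_force: 0.0
```

Emit:
servo_tool --motion '[{"tx": 0,"ty": 0.01,"tz": 0,"roll": 0,"fingers": 1},{"tx": 0,"ty": 0.02,"tz": 0,"roll": 0,"fingers": 1},{"tx": 0,"ty": 0.02,"tz": 0,"roll": 0,"fingers": 1}]'

```text
clock: 52.6
tcp_pos: [0.6262, -0.0123, 0.1556]
tool_rot: [2.221, 2.221, 0.0]
force: [0.8, -0.5, -0.0]
width: 0.0004
finger_force: 0.0
```

Emit:
servo_tool --motion '[{"tx": 0,"ty": 0.008,"tz": 0,"roll": 0,"fingers": 1},{"tx": 0,"ty": 0.016,"tz": 0,"roll": 0,"fingers": 1},{"tx": 0,"ty": 0.016,"tz": 0,"roll": 0,"fingers": 1}]'

```text
clock: 52.85
tcp_pos: [0.6302, -0.0122, 0.1556]
tool_rot: [2.221, 2.221, 0.001]
force: [0.5, 0.6, -0.1]
width: 0.0005
finger_force: 0.0
```

Emit:
servo_tool --motion '[{"tx": 0,"ty": 0.005,"tz": 0,"roll": 0,"fingers": 1},{"tx": 0,"ty": 0.01,"tz": 0,"roll": 0,"fingers": 1},{"tx": 0,"ty": 0.01,"tz": 0,"roll": 0,"fingers": 1}]'

```text
clock: 53.1
tcp_pos: [0.6319, -0.0122, 0.1555]
tool_rot: [-2.22, -2.221, 0.002]
force: [-4.2, -0.1, 2.5]
width: 0.0002
finger_force: 2.1
```

```bash
python3 - <<'E'
from h import *
plan((.64,-.0136,.157,0))
for n in("top","scene"):
    d,W=cloud(n); p=W.reshape(-1,3)
    q=p[(p[:,2]>.176)&(p[:,2]<.1875)&(p[:,1]>-.15)&(p[:,1]<.12)&(p[:,0]>.45)&(p[:,0]<.70)]; q=q[abs(q[:,1]+.012)>.07]
    print(n,len(q),np.percentile(q[:,0],[2,50,98]).round(4))
E
```

```text
(0.64, -0.0136, 0.157, 0) t [-0.006  0.032 -0.006] roll 0.0 q1 -0.02
now [ 0.6319 -0.0122  0.1555] yaw 0.0 w 0.0002 F [-4.2 -0.1  2.5] ff 2.1 t 53.1
top 216 [0.6844 0.6915 0.6993]
scene 263 [0.6871 0.6944 0.6998]
```

Contact now. I'll push gently until it is firmly at the stop.

Emit:
servo_tool --motion '[{"tx": 0,"ty": 0.004,"tz": 0,"roll": 0,"fingers": 1},{"tx": 0,"ty": 0.008,"tz": 0,"roll": 0,"fingers": 1},{"tx": 0,"ty": 0.008,"tz": 0,"roll": 0,"fingers": 1}]'

```text
clock: 53.45
tcp_pos: [0.6321, -0.0121, 0.1554]
tool_rot: [-2.218, -2.219, 0.006]
force: [-13.2, -0.1, 9.3]
width: 0.0005
finger_force: 7.0
```

Emit:
servo_tool --motion '[{"tx": 0,"ty": 0.002,"tz": 0,"roll": 0,"fingers": 1},{"tx": 0,"ty": 0.004,"tz": 0,"roll": 0,"fingers": 1},{"tx": 0,"ty": 0.004,"tz": 0,"roll": 0,"fingers": 1}]'

```text
clock: 53.7
tcp_pos: [0.6321, -0.0121, 0.1554]
tool_rot: [-2.217, -2.218, 0.009]
force: [-17.8, 0.1, 11.5]
width: 0.0005
finger_force: 9.3
```

Emit:
servo_tool --motion '[{"tx": 0,"ty": -0.03,"tz": 0,"roll": 0,"fingers": 1},{"tx": 0,"ty": -0.1,"tz": 0,"roll": 0,"fingers": 1},{"tx": 0,"ty": -0.22,"tz": 0,"roll": 0,"fingers": 1},{"tx": 0,"ty": -0.34,"tz": -0.1,"roll": 0,"fingers": 1},{"tx": 0,"ty": -0.4,"tz": -0.25,"roll": 0,"fingers": 1},{"tx": 0,"ty": -0.4,"tz": -0.4,"roll": 0,"fingers": 1},{"tx": 0,"ty": -0.4,"tz": -0.5,"roll": 0,"fingers": 1},{"tx": 0,"ty": -0.4,"tz": -0.5,"roll": 0,"fingers": 1}]'

```text
clock: 54.37
tcp_pos: [0.5385, -0.0128, 0.2876]
tool_rot: [2.213, 2.214, 0.011]
force: [0.5, -0.8, 0.0]
width: 0.0005
finger_force: 0.0
```

```bash
python3 - <<'E'
from h import *
stand()
d,W=cloud("scene"); p=W.reshape(-1,3)
q=p[(p[:,2]>.15)&(p[:,2]<.165)&(p[:,1]>-.06)&(p[:,1]<.035)&(p[:,0]>.45)&(p[:,0]<.68)]; print("bar x",len(q),np.percentile(q[:,0],[2,50,98]))
cv2.imwrite("pics/end.png",cv2.cvtColor(d["img"],cv2.COLOR_RGB2BGR)); print(ctrl.get_obs()["tcp_pos"])
E
```

```text
stand 1152 [array([ 0.5589, -0.3603]), array([0.0431, 0.1704]), np.float64(85.4243)] 0.07158229762941581
bar x 254 [0.64770323 0.6546338  0.66527223]
[ 0.53622842 -0.0123142   0.28181013]
```

View pics/end.png

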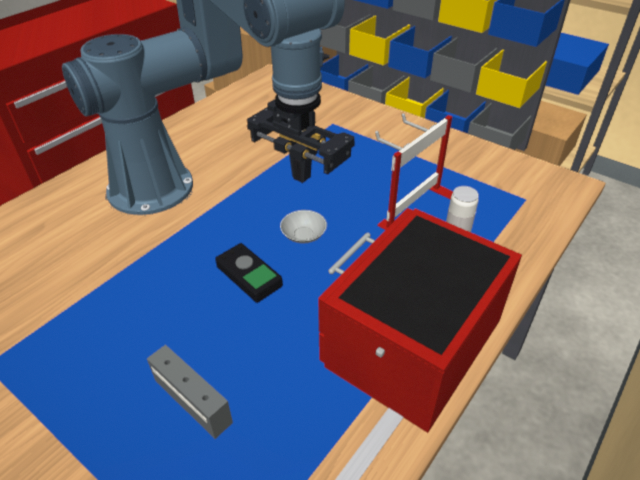

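The drawer is shut, the stand is in place, and the gripper is clear at (300,165). I'm handing in.

```bash
python3 -c "
from cell import ctrl
print(ctrl.hand_in())"
```

```text
the job is handed in; nothing more can be done
None
```

The job is handed in at about 55 s of the 210 s allowed: all four screwdrivers are in the wide bay, both tape rolls lie flat in the narrow bay, the drawer is shut against its stop, and the stand is upright within about 2 mm of where it began; the judge's verdict was not shown.

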